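Set out a gearbox shaft's parts: gears on the spindle, bearing in its seat

TASK

Set out the parts of this gearbox shaft: on the upright spindle of the round stand put the wide gear first, then the plain collar, then the small gear on top, each lying flat on the one below, and put the bearing flat and fully home in the round recess of the square end cover. Lower the parts into place rather than dropping them, and do not knock over the two sockets standing among them.

Things in the scene. Friction and masses are not known exactly. Their poses are not given: they have to be found in the camera images.
- wide_gear_mid (a point): the larger of two steel toothed gears: 62 mm across the teeth, 20 mm thick, 0.36 kg, with a bore of 30 mm right through it. It lies flat; this point is its centre, half-way up; its z axis is its own axis, upright as it lies, and either face may be up
- collar_mid (a point): plain smooth steel collar (short thick tube), the narrowest ring: 40 mm outside, 22 mm tall, 0.1 kg, with a bore of 30 mm right through it. It lies flat; this point is its centre, half-way up; its z axis is its own axis, upright as it lies, and either face may be up
- small_gear_mid (a point): the smaller of two steel toothed gears: 48 mm across the teeth, 18 mm thick, 0.16 kg, with a bore of 30 mm right through it. It lies flat; this point is its centre, half-way up; its z axis is its own axis, upright as it lies, and either face may be up
- bearing_mid (a point): ball bearing: smooth steel ring without teeth, a black band with bright balls on its upper face, 54 mm outside, 18 mm thick, 0.17 kg, with a bore of 30 mm right through it. It lies flat; this point is its centre, half-way up; its z axis is its own axis, upright as it lies, and either face may be up
- stand: fixed stand: dark steel base disc 84 mm across and 8 mm thick with a bright upright spindle in its middle, 20 mm thick, its top 70 mm above the bench, tapering over the last 11 mm to 8 mm. Origin on the spindle's axis at bench level, z up. With the parts on it in order, their centres are 18 mm (wide gear), 39 mm (collar) and 59 mm (small gear) above the bench
- cover_seat (a point): centre of the floor of the recess in the fixed end cover, a square aluminium plate 100 x 100 mm and 16 mm thick lying on the bench. The recess is round, 60 mm across and 7 mm deep, with a 3 mm chamfer round its mouth; its floor, where this point lies, is 9 mm above the bench. z up, x and y along the plate's sides. A bearing fully home has its centre 9 mm above this point and stands 11 mm out of the plate
- socket_a_mid (a point): loose dark steel wrench socket standing on end, 24 mm across, 40 mm tall, to be left standing; this point is its centre, half-way up, z along it
- socket_b_mid (a point): a second socket like the first, also left standing; this point is its centre, half-way up, z along it
Things that resemble listed ones, but are neither listed nor needed, are in the scene too. Leave any yellow look-alike of the part that bears bearing_mid alone. Leave any yellow look-alike of the part that bears small_gear_mid alone.

How it is judged:
On the way, in this order (a step that is already met when the one before it is completed fails the run):
1. the wide gear lies on the stand's base, round the spindle (horizontal distance between wide_gear_mid and stand below 0.009 m and z of wide_gear_mid in the frame of stand between 0.015 and 0.021 m and angle between wide_gear_mid's own z axis and vertical below 0.1 rad), for 0.2 s.
2. the collar lies on the wide gear, round the spindle (all of step 1 and horizontal distance between collar_mid and stand below 0.009 m and z of collar_mid in the frame of stand between 0.036 and 0.042 m and angle between collar_mid's own z axis and vertical below 0.1 rad), for 0.2 s.
3. the small gear lies on the collar, round the spindle (all of step 2 and horizontal distance between small_gear_mid and stand below 0.009 m and z of small_gear_mid in the frame of stand between 0.056 and 0.062 m and angle between small_gear_mid's own z axis and vertical below 0.1 rad), for 0.2 s.
At the end, for the whole second after the job is handed in: wide gear, collar, small gear lie round the spindle in that order from the base up (within 9 mm of its axis, 3 mm in height, 0.1 rad of level), the bearing in the recess (8 mm, 3 mm, 0.1 rad; placed at any time), all released and at rest (all of step 3 and horizontal distance between bearing_mid and cover_seat below 0.008 m and z of bearing_mid in the frame of cover_seat between 0.006 and 0.012 m and angle between bearing_mid's own z axis and vertical below 0.1 rad and contact force between each of wide_gear, collar, small_gear, bearing and the fingers below 0.1 N and linear speed of each of wide_gear, collar, small_gear, bearing below 0.02 m/s); the robot touches nothing.
It fails at once if a socket is knocked over (angle between any of socket_a_mid, socket_b_mid's own z axis and vertical above 0.6 rad).
It fails at once if a part is dropped on to the stand or the cover (it strikes at more than 0.7 m/s) ((horizontal distance between wide_gear_mid and stand below 0.02 m and height (world z) of wide_gear_mid below 0.05 m and linear speed of wide_gear above 0.7 m/s) or (horizontal distance between collar_mid and stand below 0.02 m and height (world z) of collar_mid below 0.06 m and linear speed of collar above 0.7 m/s) or (horizontal distance between small_gear_mid and stand below 0.02 m and height (world z) of small_gear_mid below 0.075 m and linear speed of small_gear above 0.7 m/s) or (horizontal distance between bearing_mid and cover_seat below 0.02 m and height (world z) of bearing_mid below 0.04 m and linear speed of bearing above 0.7 m/s)).
It also fails if it takes over 122 s, if anything falls off the work surface, if the arm or the gripper's body presses on something with over 40 N, if the wrist force passes 120 N, or if a joint passes its speed limit or range.

ROBOT

A 6-joint arm with a two-finger parallel gripper is mounted at the origin on the work surface. World frame = base frame: x ahead of the robot, y to its left, z up, the work surface at z = 0. Lengths are in m, angles in rad, forces in N, time in s.
With the tool pointing down it reaches from about 0.225 to 0.725 m from the base axis. Payload 3.1 kg.
Tool frame: the origin (TCP) lies midway between the tips of the shut fingers; the grasp point (between the pads) lies arm.tcp_to_grasp behind it (arm.tcp_to_grasp is the distance from the TCP to the grasp point, in m); x points along the fingers, y is the direction in which the jaws open and shut, and the axes are right-handed (so a half turn about x gives the same grasp; the last joint's range is limited). The gripper opens to 85 mm and grips with 20 to 120 N. Pads are 22 mm wide; open, the fingers measure 114 mm over their backs; the gripper's body (76 mm by 85 mm) begins 54 mm behind the grasp point. The pads swing forward as they close: fully open they stand 13 mm farther back than shut.
Start: joints at [-1.29, 0.048, 0.099, 1.622, 0, 1.443], TCP at [0.209, -0.482, 0.231] pointing down, gripper open.
Joint ranges: [-2.91, 2.91], [-0.99, 1.94], [-1.21, 1.42], [-2.12, 2.29], [-1.49, 1.47], [-3.14, 3.14]. Speed limits (rad/s): [2.79, 2.79, 3.14, 3.14, 3.14, 3.14].

INTERFACE

Orientations are given as a unit quaternion [w, x, y, z].
In Python, from cell import arm, imaging, ticket, spotter gives the robot as it stands.
- The arm moves only by the tool apply_moves, never from a script. Its argument "commands" is a list of rows, each an object with "gripper": the finger opening in cm, from 0 to 8.54; "linear": the shift along the tool's x, y, z in cm, a list of three; "yaw": the turn about the tool's x in units of 6 degrees (1.0 is 6 degrees). A call has 1 to 5 rows; each row is the pose to reach, as a shift and turn from the pose measured when the call began, along the tool's axes at that moment; what a row does not reach only later rows make up. A row lasts 1/10 s, in which the tool goes at most 50 mm and 8.59 degrees, less where a joint would pass 70% of its speed; a pose out of reach is approached as far as the arm can. A call with a gripper value outside its range is refused whole. The fingers move at their own pace and stop on an object; "force" is the grip in N (left out, the last holds). Time passes only in rows, so rows that repeat a pose let the fingers close. It gives the time, the measured TCP pose, the force and the opening at its end, in the units of the state.
- arm.get_state(): the state, without advancing time (a new reading comes with each control period).
- imaging.snapshot(name): name is "side" or "top" or "wrist"; returns (picture, depth): 384x512x3 uint8, red, green, blue; 384x512 float32, m along the optical axis (not along the pixel's ray), 0 where there is no reading.
- imaging.camera_model(name): a dict with "fx", "fy", "cx", "cy" (pixels), "distortion" ([k1, k2, p1, p2, k3] as OpenCV has them; the pictures are not rectified), "rvec" (rotation vector, rad) and "tvec" (3), from world to camera coordinates, as OpenCV has them; the wrist camera has in their place "tool_from_camera" (4x4, takes a point from camera to tool coordinates, whose origin is the TCP and whose axes are the tool frame's). Camera axes: x right, y down, z forward; pixel columns grow to the right and rows downward; lengths in m; the calibration is good to about 2 mm. A picture is of the moment at which its call begins: read the wrist's pose just before it. camera_model takes no time and is no camera call.
- ticket.sign_off(): hands the job in, once; it reports no verdict.
Trained networks look in the newest picture that a camera, given by its name, has taken for a name from the list of things; names that differ only in an ending like _2 or _b are one class to them, and where a whole thing is asked for, a point or a joint stands for the part that bears it (a point fixed in the world has none). Each returns a list of dicts, best first, with "p" (0 to 1); they miss things now and then, are a little off and sometimes report something else, mostly with a low value. They report only what shows in the picture. A call takes as long as a camera call. They do not tell look-alikes from the thing itself.
- spotter.look_for(label, camera): "rect" ([centre column, centre row, width, height] in pixels, round what is visible of it).
The state is a dict: "time": time; "q": joint angles; "qvel": joint speeds; "joint_torque": joint torques, N m; "position": TCP position; "ee_rot": TCP orientation; "ft_force": force on the tool from outside, world axes, zero at the start; "moment": the same for the moment, N m; "width": opening from 0.0 (shut) to 1.0 (fully open).
Only numpy, scipy, OpenCV 4.12 (cv2) and the standard library are available. Lean on these libraries where they do the work, as an engineer would, in place of code of your own. Each camera call takes 0.05 s, during which the arm holds its last target.

## Working session

There is one attempt and no reset: what is moved stays moved. The work goes in short steps, Python scripts to look and compute and a tool call to move; the robot and the scene stay as the last step left them, time stands still between calls to the robot, and variables do not carry over. Pictures are saved under pics/ and viewed, and the job is handed in when it is done.

Besides the shell and the picture viewer there is one more tool, called after "Request:" in YAML: its name, and indented under it one key for each argument. apply_moves: Moves the arm, as the interface text tells. Its arguments: {"type":"object","properties":{"commands":{"type":"array","items":{"type":"object","properties":{"gripper":{"type":"number"},"linear":{"type":"array","items":{"type":"number"}},"yaw":{"type":"number"}}}},"force":{"type":"number"}},"required":["commands"]}

```bash
ls; mkdir -p pics
python3 - <<'E'
from cell import arm, imaging
import cv2
print(arm.get_state()); print(arm.tcp_to_grasp)
for n in ["top","side","wrist"]:
    p,d=imaging.snapshot(n); cv2.imwrite(f"pics/{n}0.png",p[:,:,::-1]); print(imaging.camera_model(n))
    import numpy as np; np.save(f"/tmp/{n}0.npy",d)
E
```

```text
pics
{'time': 0.0, 'q': array([-1.28978858e+00,  4.87606657e-02,  9.75768350e-02,  1.62199443e+00,
        4.77654423e-07,  1.44299357e+00]), 'qvel': array([ 0.00138335,  0.00177617, -0.00030937,  0.00028932,  0.00098234,
       -0.00014031]), 'joint_torque': array([ 2.56743915e-03, -3.38782346e+01,  3.20013785e+01,  2.05204199e-02,
        2.67221014e-05,  6.56462873e-06]), 'position': array([ 0.20851228, -0.48114672,  0.23010147]), 'ee_rot': array([-0.14269217, -0.69232138, -0.14437153,  0.69244994]), 'ft_force': array([0.41343827, 0.44306543, 0.14655444]), 'moment': array([-0.0066314 , -0.01952561, -0.0106756 ]), 'width': 0.9938563170095568}
0.0187
{'fx': 425.0742802390429, 'fy': 425.0742802390429, 'cx': 258.39655413832037, 'cy': 198.570618192846, 'distortion': array([-0.09425528,  0.        ,  0.        ,  0.        ,  0.        ]), 'rvec': array([ 2.16744354, -2.11201533,  0.20520644]), 'tvec': array([-0.01556155,  0.51195585,  0.72053555])}
{'fx': 452.1359562958731, 'fy': 452.1359562958731, 'cx': 257.79707107875896, 'cy': 188.87632155979836, 'distortion': array([-0.08988199,  0.        ,  0.        ,  0.        ,  0.        ]), 'rvec': array([ 0.82439276, -2.46047307,  1.21976094]), 'tvec': array([0.40255906, 0.22791251, 0.66718787])}
{'fx': 307.5331878575766, 'fy': 307.5331878575766, 'cx': 252.5897759036404, 'cy': 186.59884432755032, 'distortion': array([-0.02826913,  0.        ,  0.        ,  0.        ,  0.        ]), 'tool_from_camera': array([[ 5.26983646e-04, -2.71293175e-01,  9.62496616e-01,
        -1.42824895e-01],
       [ 9.99999772e-01, -2.62310357e-04, -6.21453131e-04,
         1.24871976e-03],
       [ 4.21068823e-04,  9.62496724e-01,  2.71292975e-01,
        -6.85945645e-02],
       [ 0.00000000e+00,  0.00000000e+00,  0.00000000e+00,
         1.00000000e+00]])}
```

View pics/top0.png

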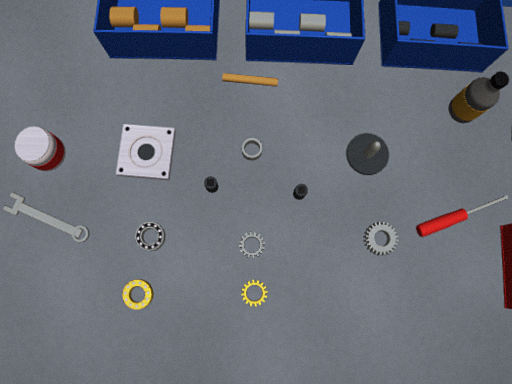

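View pics/side0.png

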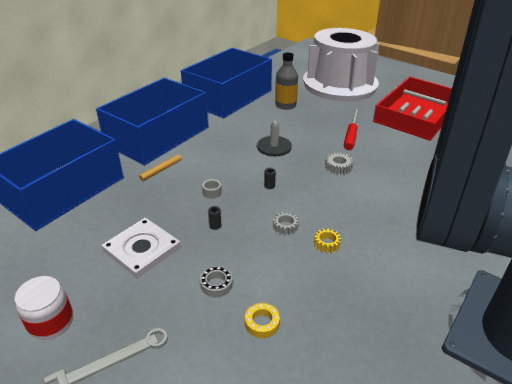

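View pics/wrist0.png

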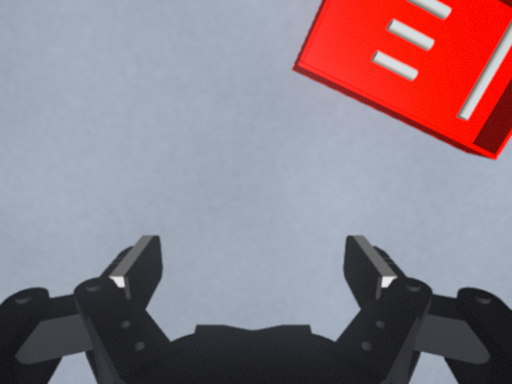

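Top picture: wide gear (381,238), collar (252,149), small gear (252,245; the yellow toothed ring at (255,293) is a look-alike), bearing (150,236; the yellow ring at (138,294) is a look-alike), stand (368,153), cover (146,152), sockets (211,184) and (300,191). Now I'll measure.

```bash
cat > h.py <<'E'
import numpy as np, cv2
from scipy.spatial.transform import Rotation as R
from cell import arm, imaging, ticket, spotter
def wfc(cam,st=None):
    m=imaging.camera_model(cam)
    K=np.array([[m['fx'],0,m['cx']],[0,m['fy'],m['cy']],[0,0,1]])
    if cam=='wrist':
        q=st['ee_rot']; T=np.eye(4); T[:3,:3]=R.from_quat([q[1],q[2],q[3],q[0]]).as_matrix(); T[:3,3]=st['position']
        return K,m['distortion'],T@m['tool_from_camera']
    T=np.eye(4); T[:3,:3]=cv2.Rodrigues(m['rvec'])[0]; T[:3,3]=m['tvec']
    return K,m['distortion'],np.linalg.inv(T)
def plane(cam,uv,z,st=None):
    K,D,T=wfc(cam,st)
    n=cv2.undistortPoints(np.array(uv,float).reshape(-1,1,2),K,D).reshape(-1,2)
    r=np.c_[n,np.ones(len(n))]@T[:3,:3].T; o=T[:3,3]
    return (o+r*((z-o[2])/r[:,2])[:,None])[:,:2]
def cloud(cam,d,st=None):
    K,D,T=wfc(cam,st); v,u=np.mgrid[:384,:512]
    n=cv2.undistortPoints(np.c_[u.ravel(),v.ravel()].astype(float).reshape(-1,1,2),K,D).reshape(-1,2)
    z=d.ravel(); P=np.c_[n*z[:,None],z]@T[:3,:3].T+T[:3,3]; P[z==0]=np.nan
    return P.reshape(384,512,3)
def proj(cam,P,st=None):
    K,D,T=wfc(cam,st); W=np.linalg.inv(T)
    return cv2.projectPoints(np.atleast_2d(P).astype(float),cv2.Rodrigues(W[:3,:3])[0],W[:3,3],K,D)[0].reshape(-1,2)
E
python3 - <<'E'
from h import *
d=np.load('/tmp/top0.npy'); P=cloud('top',d)
for n in ["wide_gear_mid","collar_mid","small_gear_mid","bearing_mid","stand","socket_a_mid","cover_seat"]:
    for r in spotter.look_for(n,"top")[:4]:
        print(n,round(r['p'],2),np.round(r['rect'],1),np.round(plane('top',r['rect'][:2],.018)[0],3))
print("floor z",np.nanmedian(P[300:340,300:340,2]))
for n,(u,v),s,z0,z1 in [("wide",(381,238),28,.012,.03),("collar",(252,149),20,.012,.03),("small",(252,245),22,.01,.03),("bear",(150,236),22,.01,.03),("stand",(368,153),32,.004,.014),("spindle",(368,153),32,.03,.09),("cover",(146,152),40,.011,.025),("sa",(211,184),18,.03,.05),("sb",(300,191),18,.03,.05)]:
    Q=P[v-s:v+s,u-s:u+s].reshape(-1,3); Q=Q[(Q[:,2]>z0)&(Q[:,2]<z1)]
    c,rr=cv2.minEnclosingCircle((Q[:,:2]*1000).astype(np.float32))
    print(n,len(Q),np.round(Q.mean(0),4),"enc",np.round(c,1),round(rr,1),"bbox",np.round((Q[:,:2].min(0)+Q[:,:2].max(0))/2,4), np.median(Q[:,2]))
p=cv2.imread('pics/top0.png')
cv2.imwrite('pics/crop0.png',cv2.resize(p[110:320,100:410],None,fx=2.5,fy=2.5,interpolation=cv2.INTER_CUBIC))
E
```

```text
wide_gear_mid 0.83 [382.4 240.1  32.9  42.5] [ 0.445 -0.235]
collar_mid 0.8 [251.6 149.2  22.2  21.8] [0.612 0.012]
small_gear_mid 0.78 [250.6 243.3  25.1  26.4] [0.433 0.01 ]
small_gear_mid 0.58 [254.8 291.3  25.3  18.4] [ 0.347 -0.   ]
bearing_mid 0.97 [135.9 294.2  31.9  31.5] [0.336 0.214]
bearing_mid 0.77 [147.8 234.9  30.7  28.8] [0.443 0.199]
stand 0.64 [368.5 157.7  39.4  39.8] [ 0.602 -0.212]
socket_a_mid 0.74 [300.2 192.6  17.1  14.1] [ 0.53  -0.081]
cover_seat 0.91 [148.2 151.6  58.9  55.6] [0.602 0.209]
cover_seat 0.71 [210.1 185.1  10.2  18.1] [0.54  0.088]
floor z 0.00021508416490051419
wide 594 [ 0.4487 -0.2318  0.0194] enc [ 448.9 -232.8] 31.7 bbox [ 0.448 -0.232] 0.019697323753060825
collar 192 [0.6134 0.0124 0.0204] enc [614.4  12.6] 20.2 bbox [0.614  0.0118] 0.02138300134911081
small 241 [0.4313 0.008  0.0179] enc [431.4   7.7] 23.9 bbox [0.4313 0.0078] 0.017892326006098025
bear 478 [0.4411 0.1964 0.0179] enc [442.  196.2] 27.3 bbox [0.4418 0.1968] 0.018161017555044068
stand 1214 [ 0.6119 -0.211   0.0082] enc [ 613.3 -220. ] 68.8 bbox [ 0.6237 -0.22  ] 0.008197731178909484
spindle 145 [ 0.6112 -0.2102  0.0559] enc [ 614.1 -212.9] 10.1 bbox [ 0.6137 -0.2124] 0.060293562338901596
cover 1949 [0.603  0.2159 0.0158] enc [604.  215.7] 69.1 bbox [0.6045 0.2161] 0.016001453402239796
sa 140 [0.5398 0.086  0.0398] enc [540.8  86.2] 12.0 bbox [0.5408 0.0864] 0.04023222637127161
sb 141 [ 0.5313 -0.0794  0.0402] enc [531.9 -79.8] 12.0 bbox [ 0.5319 -0.0796] 0.040430420399091616
```

View pics/crop0.png

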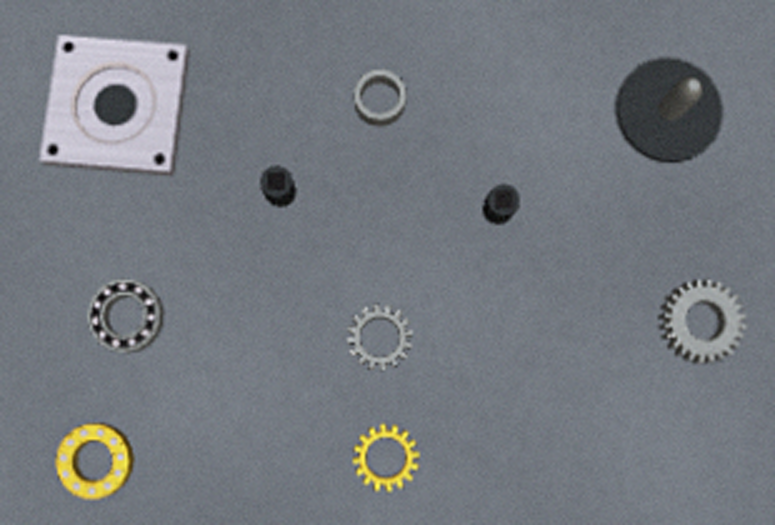

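```bash
cat >> h.py <<'E'
def Rt(st):
    q=st['ee_rot']; return R.from_quat([q[1],q[2],q[3],q[0]]).as_matrix()
def status(targ=None):
    st=arm.get_state(); M=Rt(st)
    print("t",round(st['time'],2),"pos",np.round(st['position']*1000,1),"q",np.round(st['q'],2),"F",np.round(st['ft_force'],1),"w",round(st['width']*85.4,1))
    print("toolx",np.round(M[:,0],3),"tooly",np.round(M[:,1],3))
    if targ is not None: print("linear cm",np.round(M.T@(np.array(targ)-st['position'])*100,2))
    return st
E
python3 - <<'E'
from h import *
from scipy.optimize import least_squares
status([.449,-.232,.12])
d=np.load('/tmp/top0.npy'); P=cloud('top',d)
# stand disc
A=P[115:195,330:410].reshape(-1,3); A=A[(A[:,2]>.006)&(A[:,2]<.0105)]
c0=np.array([.612,-.211]); A=A[np.hypot(*(A[:,:2]-c0).T)<.05]
c,r=cv2.minEnclosingCircle((A[:,:2]*1000).astype(np.float32)); print("disc",c,r,len(A))
B=P[115:195,330:410].reshape(-1,3);B=B[(B[:,2]>.066)&(B[:,2]<.075)];print("spindle top",B.mean(0)*1000,len(B))
B=P[115:195,330:410].reshape(-1,3);B=B[(B[:,2]>.03)&(B[:,2]<.06)]
f=least_squares(lambda c:np.hypot(B[:,0]-c[0],B[:,1]-c[1])-.01,c0,loss='soft_l1',f_scale=.001);print("spindle cyl",f.x*1000)
C=P[110:195,105:190].reshape(-1,3);C=C[(C[:,2]>.0075)&(C[:,2]<.0105)&(np.hypot(C[:,0]-.604,C[:,1]-.216)<.036)]
print("recess",cv2.minEnclosingCircle((C[:,:2]*1000).astype(np.float32)),C.mean(0),len(C))
C=P[110:195,105:190].reshape(-1,3);C=C[(C[:,2]>.0145)&(C[:,2]<.018)];print("plate",cv2.minAreaRect((C[:,:2]*1000).astype(np.float32)))
# side cam cross-check
d=np.load('/tmp/side0.npy'); P=cloud('side',d).reshape(-1,3)
for n,c,rr,z0,z1 in [("wide",(.449,-.232),.04,.017,.024),("collar",(.614,.012),.03,.019,.026),("small",(.431,.008),.035,.016,.022),("bear",(.442,.196),.04,.016,.022),("disc",(.613,-.212),.05,.006,.0105),("plate",(.604,.216),.08,.0145,.019)]:
    Q=P[(np.hypot(P[:,0]-c[0],P[:,1]-c[1])<rr)&(P[:,2]>z0)&(P[:,2]<z1)]
    Q2=(Q[:,:2]*1000).astype(np.float32); print(n,len(Q),cv2.minAreaRect(Q2) if n=="plate" else cv2.minEnclosingCircle(Q2))
E
```

```text
t 0.5 pos [ 208.7 -481.7  231.2] q [-1.29  0.05  0.1   1.62 -0.    1.44] F [-0.3 -0.4 -0.4] w 85.5
toolx [-0.  0. -1.] tooly [ 0.397 -0.918 -0.   ]
linear cm [ 11.13 -13.36 -31.98]
disc (614.8159790039062, -213.16189575195312) 42.56584548950195 1060
spindle top [ 612.9150263  -213.0162035    69.10142875] 33
spindle cyl [ 615.28807515 -213.77611718]
recess ((606.138427734375, 216.75042724609375), 30.488000869750977) [0.60429562 0.21661052 0.00909475] 496
plate ((604.0430297851562, 215.9492950439453), (99.17147064208984, 100.38751220703125), 86.58233642578125)
wide 266 ((448.9815979003906, -231.73085021972656), 31.69215202331543)
collar 112 ((613.7361450195312, 13.993596076965332), 20.539690017700195)
small 205 ((431.5322570800781, 9.82070541381836), 25.357128143310547)
bear 445 ((441.95281982421875, 198.2462615966797), 27.211851119995117)
disc 396 ((612.626220703125, -211.25234985351562), 44.667518615722656)
plate 1532 ((603.2410278320312, 216.97647094726562), (102.3158950805664, 103.3624038696289), 87.03759002685547)
```

Request:
apply_moves:
  commands:
    - {"linear": [6,-13.4,-32],"yaw": -11.1,"gripper": 8.5}
    - {"linear": [6,-13.4,-32],"yaw": -11.1,"gripper": 8.5}
    - {"linear": [6,-13.4,-32],"yaw": -11.1,"gripper": 8.5}
    - {"linear": [6,-13.4,-32],"yaw": -11.1,"gripper": 8.5}
    - {"linear": [6,-13.4,-32],"yaw": -11.1,"gripper": 8.5}
  force: 40

```text
time: 1.0
position: [0.3804, -0.3027, 0.1886]
ee_rot: [0.389, 0.591, 0.388, -0.591]
ft_force: [0.4, -1.0, 0.1]
width: 0.995
```

Run:
```python
from h import *
status([.449,-.232,.17])
```

```text
t 1.0 pos [ 380.4 -302.7  188.6] q [-0.81 -0.06 -0.09  1.54  0.    1.17] F [ 0.4 -1.   0.1] w 85.0
toolx [ 0.001 -0.001 -1.   ] tooly [ 0.919 -0.395  0.001]
linear cm [ 1.86  3.5  -9.21]
```

Request:
apply_moves:
  commands:
    - {"linear": [1.9,3.5,-9.2],"yaw": -3.9}
    - {"linear": [1.9,3.5,-9.2],"yaw": -3.9}
    - {"linear": [1.9,3.5,-9.2],"yaw": -3.9}
    - {"linear": [1.9,3.5,-9.2],"yaw": -3.9}

```text
$.commands[0]: bad value
```

Run:
```python
from h import *
st=status([.449,-.232,.002])
p,d=imaging.snapshot('wrist'); cv2.imwrite('pics/w1.png',p[:,:,::-1])
P=cloud('wrist',d,st).reshape(-1,3)
Q=P[(np.hypot(P[:,0]-.449,P[:,1]+.232)<.04)&(P[:,2]>.016)&(P[:,2]<.024)]
print(cv2.minEnclosingCircle((Q[:,:2]*1000).astype(np.float32)),len(Q),np.median(Q[:,2]))
print(proj('wrist',[.449,-.232,.02],st))
```

```text
t 1.0 pos [ 380.4 -302.7  188.6] q [-0.81 -0.06 -0.09  1.54  0.    1.17] F [ 0.4 -1.   0.1] w 85.0
toolx [ 0.001 -0.001 -1.   ] tooly [ 0.919 -0.395  0.001]
linear cm [18.66  3.49 -9.21]
((449.55267333984375, -235.05543518066406), 31.080337524414062) 2166 0.020056197452663543
[[288.30754443  73.96397296]]
```

View pics/w1.png

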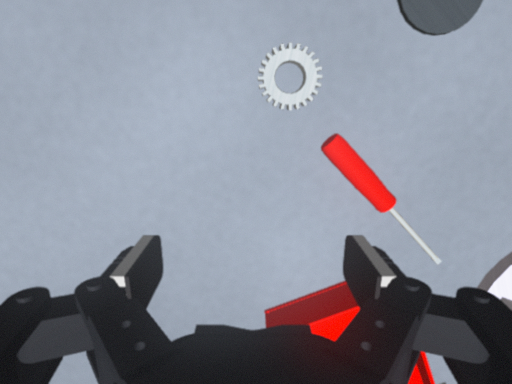

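The gear is at (290,76) in the wrist picture. That agrees with the top camera to 2-3 mm. Every row needs a gripper value, so I'll include it from now on.

Request:
apply_moves:
  commands:
    - {"linear": [4,3.5,-9.1],"yaw": -3.9,"gripper": 8.5}
    - {"linear": [8,3.5,-9.1],"yaw": -3.9,"gripper": 8.5}
    - {"linear": [8,3.5,-9.1],"yaw": -3.9,"gripper": 8.5}
    - {"linear": [8,3.5,-9.1],"yaw": -3.9,"gripper": 8.5}

```text
time: 1.45
position: [0.4508, -0.2206, 0.1029]
ee_rot: [0.501, 0.498, 0.509, -0.493]
ft_force: [-1.2, -0.0, -0.7]
width: 0.995
```

Run:
```python
from h import *
st=status([.449,-.233,.002])
p,d=imaging.snapshot('wrist'); cv2.imwrite('pics/w2.png',p[:,:,::-1])
P=cloud('wrist',d,st).reshape(-1,3)
Q=P[(np.hypot(P[:,0]-.449,P[:,1]+.232)<.045)&(P[:,2]>.016)&(P[:,2]<.024)]
print(cv2.minEnclosingCircle((Q[:,:2]*1000).astype(np.float32)),len(Q),np.median(Q[:,2]))
```

```text
t 1.45 pos [ 450.8 -220.6  102.9] q [-0.59  0.01 -0.2   1.38  0.01  0.96] F [-1.2 -0.  -0.7] w 85.0
toolx [-0.003  0.013 -1.   ] tooly [ 1.     0.02  -0.003]
linear cm [10.08 -0.17  1.37]
((449.3262634277344, -234.57818603515625), 31.08530616760254) 3066 0.020009443451747003
```

View pics/w2.png

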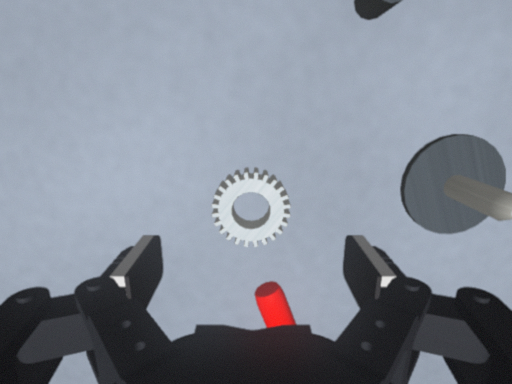

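Request:
apply_moves:
  commands:
    - {"linear": [2.0,-0.15,1.3],"yaw": 0,"gripper": 8.5}
    - {"linear": [6.0,-0.15,1.3],"yaw": 0,"gripper": 8.5}
    - {"linear": [9.0,-0.15,1.3],"yaw": 0,"gripper": 8.5}
    - {"linear": [10.0,-0.15,1.3],"yaw": 0,"gripper": 8.5}
    - {"linear": [10.0,-0.15,1.3],"yaw": 0,"gripper": 8.5}

```text
time: 2.0
position: [0.4485, -0.2352, 0.0048]
ee_rot: [0.5, 0.499, 0.507, -0.495]
ft_force: [-0.2, -0.7, 0.1]
width: 0.991
```

Run:
```python
from h import *
st=status([.449,-.2335,.003])
```

```text
t 2.0 pos [ 448.5 -235.2    4.8] q [-0.62  0.09 -0.32  1.18  0.01  0.94] F [-0.2 -0.7  0.1] w 84.6
toolx [-0.003  0.011 -1.   ] tooly [ 1.     0.014 -0.003]
linear cm [ 0.18  0.06 -0.17]
```

Request:
apply_moves:
  commands:
    - {"linear": [0.2,0,-0.15],"yaw": 0,"gripper": 8.0}
    - {"linear": [0.2,0,-0.15],"yaw": 0,"gripper": 5}
    - {"linear": [0.2,0,-0.15],"yaw": 0,"gripper": 5}
    - {"linear": [0.2,0,-0.15],"yaw": 0,"gripper": 5}
    - {"linear": [0.2,0,-0.15],"yaw": 0,"gripper": 5}
  force: 50

```text
time: 2.5
position: [0.4497, -0.235, 0.0057]
ee_rot: [0.501, 0.498, 0.505, -0.495]
ft_force: [-2.3, -0.4, 5.1]
width: 0.707
```

Request:
apply_moves:
  commands:
    - {"linear": [0,0,0],"yaw": 0,"gripper": 5}
    - {"linear": [0,0,0],"yaw": 0,"gripper": 5}
    - {"linear": [0,0,0],"yaw": 0,"gripper": 5}

```text
time: 2.8
position: [0.4498, -0.235, 0.0058]
ee_rot: [0.501, 0.499, 0.505, -0.495]
ft_force: [-0.9, -1.1, -0.8]
width: 0.706
```

Run:
```python
from h import *
st=status([.449,-.2335,.12])
```

```text
t 2.8 pos [ 449.8 -235.     5.8] q [-0.62  0.08 -0.32  1.17  0.01  0.94] F [-0.9 -1.1 -0.8] w 60.3
toolx [-0.     0.008 -1.   ] tooly [ 1.     0.013 -0.   ]
linear cm [-11.42  -0.07  -0.24]
```

Request:
apply_moves:
  commands:
    - {"linear": [-3,0,0],"yaw": 0,"gripper": 5}
    - {"linear": [-7,0,0],"yaw": 0,"gripper": 5}
    - {"linear": [-11.5,0,0],"yaw": 0,"gripper": 5}
    - {"linear": [-11.5,0,0],"yaw": 0,"gripper": 5}

```text
time: 3.2
position: [0.4539, -0.2387, 0.1282]
ee_rot: [0.506, 0.499, 0.501, -0.494]
ft_force: [1.3, -1.5, -1.8]
width: 0.706
```

Run:
```python
from h import *
st=status([.614,-.213,.12])
p,d=imaging.snapshot('wrist'); cv2.imwrite('pics/w3.png',p[:,:,::-1])
P=cloud('wrist',d,st).reshape(-1,3)
c=st['position']
Q=P[(np.hypot(P[:,0]-c[0],P[:,1]-c[1])<.045)&(P[:,2]>.08)&(P[:,2]<.16)]
print(np.histogram(Q[:,2],20))
A=P[(np.hypot(P[:,0]-.613,P[:,1]+.213)<.05)&(P[:,2]>.006)&(P[:,2]<.0105)]
print("disc",cv2.minEnclosingCircle((A[:,:2]*1000).astype(np.float32)),len(A))
```

```text
t 3.2 pos [ 453.9 -238.7  128.2] q [-0.62  0.01 -0.15  1.41  0.01  0.94] F [ 1.3 -1.5 -1.8] w 60.2
toolx [ 0.011 -0.    -1.   ] tooly [1.    0.014 0.011]
linear cm [ 0.99 16.04 -2.35]
(array([  56,  163,  235,  205,  255,  281,  364,  446,  508,  817, 6199,
       1815,  167,  203,  183,  196,  220,  212,  210,  253]), array([0.12222126, 0.12411013, 0.12599901, 0.12788788, 0.12977676,
       0.13166563, 0.13355451, 0.13544338, 0.13733226, 0.13922113,
       0.14111001, 0.14299888, 0.14488776, 0.14677664, 0.14866551,
       0.15055439, 0.15244326, 0.15433214, 0.15622101, 0.15810989,
       0.15999876]))
disc ((614.490234375, -215.02120971679688), 42.322696685791016) 5643
```

View pics/w3.png

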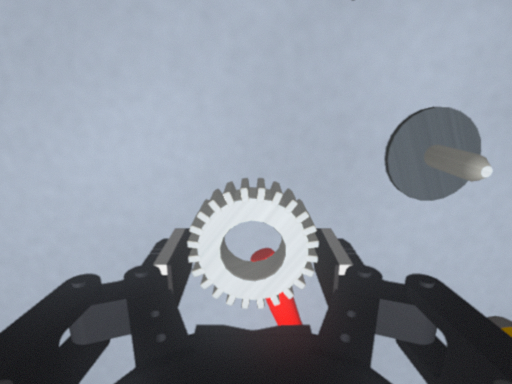

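```bash
cat >> h.py <<'E'
def held(d,st,rmax,th):
    P=cloud('wrist',d,st).reshape(-1,3); T=(P-st['position'])@Rt(st)  # tool coords
    s=T[(np.hypot(T[:,1],T[:,2])<rmax+.012)&(T[:,0]<.0)&(T[:,0]>-.04)]
    h,e=np.histogram(s[:,0],80); k=np.argmax(h); x=(e[k]+e[k+1])/2
    s=s[abs(s[:,0]-x)<.002]; s=s[(abs(s[:,1])<rmax+.003)]
    c,r=cv2.minEnclosingCircle((s[:,1:]*1000).astype(np.float32))
    print("held: top at tool x",round(x*1000,1),"bottom",round((x+th)*1000,1),"centre tool y,z",np.round(c,1),"r",round(r,1),len(s),"mean",np.round(s[:,1:].mean(0)*1000,1))
E
python3 - <<'E'
from h import *
st=arm.get_state()
p,d=imaging.snapshot('wrist'); np.save('/tmp/d.npy',d)
held(d,st,.031,.02)
E
```

```text
held: top at tool x -14.2 bottom 5.8 centre tool y,z [ 0.  -3.3] r 34.5 8274 mean [ 0.2 -1.8]
```

```bash
cat >> h.py <<'E'
def bore(d,st,x,rmax,r=.015):
    "bore and rim of the held ring at tool height x (m)"
    P=cloud('wrist',d,st).reshape(-1,3); T=(P-st['position'])@Rt(st)
    s=T[(abs(T[:,0]-x)<.0025)&(abs(T[:,1])<.01)&(abs(T[:,2])<rmax+.01)][:,2]*1000
    s.sort(); g=np.diff(s); k=np.argmax(g); print("z extent",s[[0,-1]].round(1),"bore",s[[k,k+1]].round(1))
E
python3 - <<'E'
from h import *
st=arm.get_state(); d=np.load('/tmp/d.npy')
bore(d,st,-.0142,.031)
E
```

```text
z extent [-31.1  30.9] bore [-11.4  10.4]
```

Request:
apply_moves:
  commands:
    - {"linear": [0,5,-1],"yaw": 0,"gripper": 5}
    - {"linear": [0,10,-2],"yaw": 0,"gripper": 5}
    - {"linear": [0,14,-2.4],"yaw": 0,"gripper": 5}
    - {"linear": [0,16,-2.4],"yaw": 0,"gripper": 5}
    - {"linear": [0,16,-2.4],"yaw": 0,"gripper": 5}

```text
time: 3.8
position: [0.6111, -0.2087, 0.1177]
ee_rot: [0.501, 0.498, 0.507, -0.494]
ft_force: [-0.9, -0.8, -2.8]
width: 0.704
```

Request:
apply_moves:
  commands:
    - {"linear": [0,0,0],"yaw": 0,"gripper": 5}
    - {"linear": [0,0,0],"yaw": 0,"gripper": 5}

```text
time: 4.0
position: [0.6089, -0.2079, 0.1146]
ee_rot: [0.499, 0.497, 0.509, -0.495]
ft_force: [0.0, -0.1, -4.1]
width: 0.697
```

Run:
```python
from h import *
st=status([.6145,-.214,.02])
p,d=imaging.snapshot('wrist'); cv2.imwrite('pics/w4.png',p[:,:,::-1])
P=cloud('wrist',d,st).reshape(-1,3)
A=P[(np.hypot(P[:,0]-.613,P[:,1]+.213)<.05)&(P[:,2]>.006)&(P[:,2]<.0105)]
print("disc",cv2.minEnclosingCircle((A[:,:2]*1000).astype(np.float32)),len(A))
p,d=imaging.snapshot('side'); cv2.imwrite('pics/s4.png',cv2.resize(p[60:220,200:400,::-1],None,fx=4,fy=3.7))
```

```text
t 4.0 pos [ 608.9 -207.9  114.6] q [-0.44  0.37  0.25  1.45  0.01  1.12] F [ 0.  -0.1 -4.1] w 59.5
toolx [-0.008  0.011 -1.   ] tooly [ 1.     0.016 -0.008]
linear cm [9.45 0.62 0.72]
disc ((614.9268188476562, -215.00482177734375), 42.102474212646484) 3852
```

View pics/w4.png

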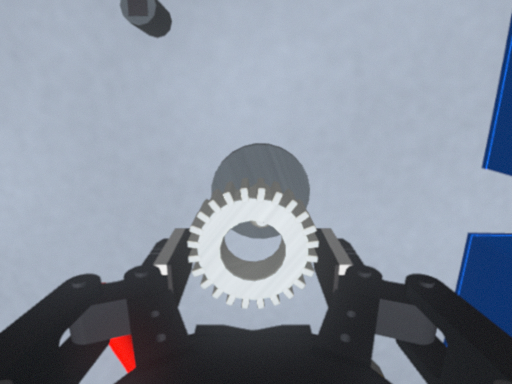

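View pics/s4.png

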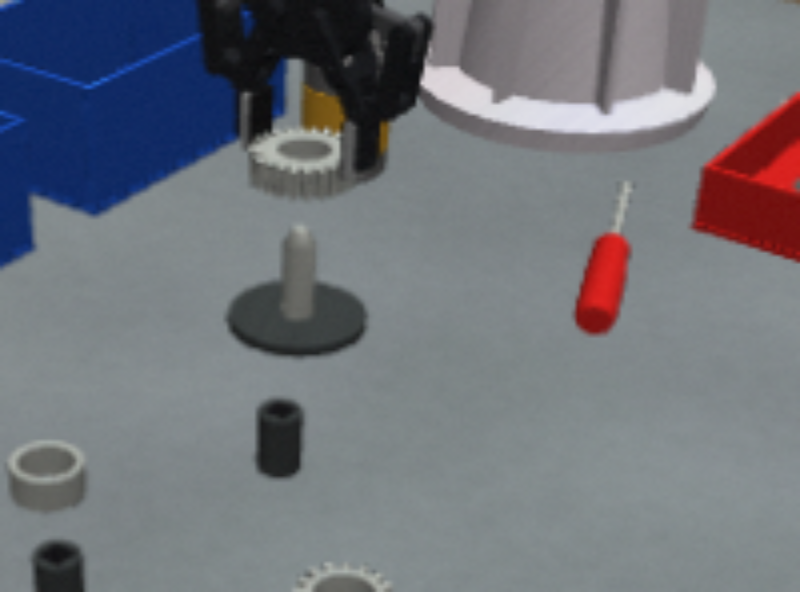

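Request:
apply_moves:
  commands:
    - {"linear": [-0.2,0.6,0.65],"yaw": 0,"gripper": 5}
    - {"linear": [-0.2,0.6,0.65],"yaw": 0,"gripper": 5}
    - {"linear": [-0.2,0.6,0.65],"yaw": 0,"gripper": 5}

```text
time: 4.4
position: [0.6157, -0.2156, 0.1188]
ee_rot: [0.5, 0.498, 0.507, -0.495]
ft_force: [0.4, -0.2, -2.6]
width: 0.7
```

Run:
```python
from h import *
st=status([.6145,-.214,.016])
p,d=imaging.snapshot('wrist'); cv2.imwrite('pics/w5.png',p[:,:,::-1]); held(d,st,.031,.02); bore(d,st,-.0142,.031)
print(proj('wrist',[[.6145,-.214,.07],[.6145,-.214,.059],st['position']-Rt(st)[:,0]*.014],st))
```

```text
t 4.4 pos [ 615.7 -215.6  118.8] q [-0.44  0.39  0.28  1.46  0.01  1.11] F [ 0.4 -0.2 -2.6] w 59.7
toolx [-0.004  0.01  -1.   ] tooly [ 1.     0.014 -0.004]
linear cm [10.29 -0.08 -0.07]
held: top at tool x -14.3 bottom 5.7 centre tool y,z [-0.1 -3. ] r 34.6 8229 mean [ 0.3 -1.8]
z extent [-31.1  31.3] bore [-12.2  10.4]
[[250.64123827 204.75166827]
 [250.80888755 199.69784833]
 [251.93337395 251.5894706 ]]
```

View pics/w5.png

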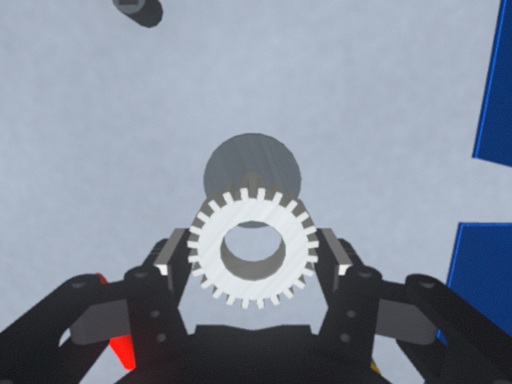

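Request:
apply_moves:
  commands:
    - {"linear": [2,-0.05,0],"yaw": 0,"gripper": 5}
    - {"linear": [4,-0.07,-0.03],"yaw": 0,"gripper": 5}
    - {"linear": [6,-0.08,-0.05],"yaw": 0,"gripper": 5}
    - {"linear": [7.8,-0.08,-0.05],"yaw": 0,"gripper": 5}
    - {"linear": [7.8,-0.08,-0.05],"yaw": 0,"gripper": 5}

```text
time: 4.95
position: [0.6118, -0.2128, 0.037]
ee_rot: [0.498, 0.497, 0.51, -0.496]
ft_force: [0.0, 0.3, -3.4]
width: 0.7
```

Run:
```python
from h import *
st=status([.6145,-.214,.0145])
p,d=imaging.snapshot('wrist'); cv2.imwrite('pics/w6.png',p[:,:,::-1])
p,d=imaging.snapshot('side'); cv2.imwrite('pics/s6.png',cv2.resize(p[60:220,200:400,::-1],None,fx=4,fy=3.7))
```

```text
t 4.95 pos [ 611.8 -212.8   37. ] q [-0.44  0.42  0.15  1.32  0.01  1.11] F [ 0.   0.3 -3.4] w 59.8
toolx [-0.011  0.013 -1.   ] tooly [ 1.     0.015 -0.011]
linear cm [2.25 0.3  0.15]
```

View pics/w6.png

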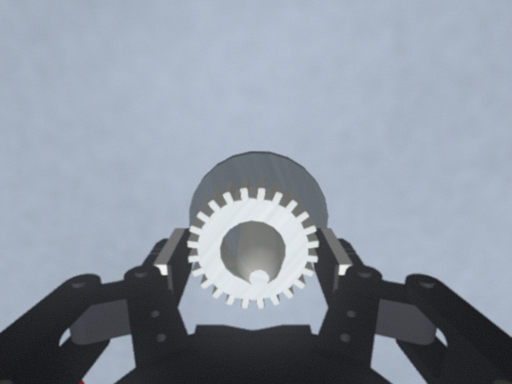

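View pics/s6.png

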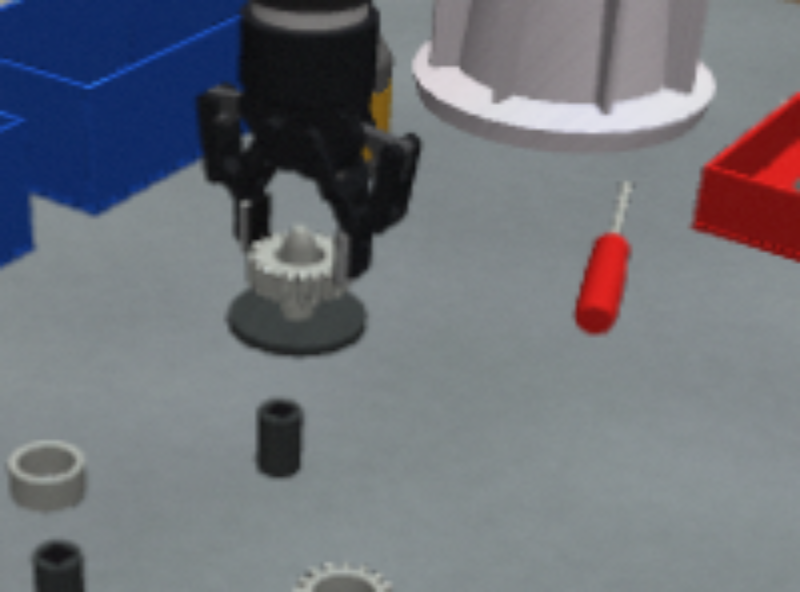

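The gear is now around the spindle. The spindle tip shows in the bore at (259,278) in the wrist picture, so I'll lower it the rest of the way.

Request:
apply_moves:
  commands:
    - {"linear": [0.5,0.25,0.15],"yaw": 0,"gripper": 5}
    - {"linear": [1.1,0.25,0.15],"yaw": 0,"gripper": 5}
    - {"linear": [1.7,0.25,0.15],"yaw": 0,"gripper": 5}
    - {"linear": [2.1,0.25,0.15],"yaw": 0,"gripper": 5}
    - {"linear": [2.2,0.25,0.15],"yaw": 0,"gripper": 5}

```text
time: 5.55
position: [0.6158, -0.2148, 0.0176]
ee_rot: [0.499, 0.497, 0.508, -0.495]
ft_force: [0.1, 0.6, -2.6]
width: 0.7
```

Run:
```python
from h import *
st=status([.6145,-.214,.0145])
```

```text
t 5.55 pos [ 615.8 -214.8   17.6] q [-0.44  0.44  0.14  1.28  0.01  1.11] F [ 0.1  0.6 -2.6] w 59.8
toolx [-0.007  0.011 -1.   ] tooly [ 1.     0.015 -0.007]
linear cm [ 0.31 -0.13 -0.08]
```

Request:
apply_moves:
  commands:
    - {"linear": [0.15,-0.1,-0.05],"yaw": 0,"gripper": 5}
    - {"linear": [0.3,-0.1,-0.05],"yaw": 0,"gripper": 5}
    - {"linear": [0.35,-0.1,-0.05],"yaw": 0,"gripper": 5}
    - {"linear": [0.35,-0.1,-0.05],"yaw": 0,"gripper": 5}

```text
time: 5.95
position: [0.6148, -0.2143, 0.0142]
ee_rot: [0.499, 0.497, 0.508, -0.495]
ft_force: [-0.4, 0.4, -2.8]
width: 0.706
```

Run:
```python
from h import *
st=status([.6145,-.214,.0145])
```

```text
t 5.95 pos [ 614.8 -214.3   14.2] q [-0.44  0.44  0.13  1.27  0.01  1.11] F [-0.4  0.4 -2.8] w 60.3
toolx [-0.007  0.011 -1.   ] tooly [ 1.     0.015 -0.007]
linear cm [-0.03 -0.03 -0.03]
```

Request:
apply_moves:
  commands:
    - {"linear": [0.1,0,0],"yaw": 0,"gripper": 5}
    - {"linear": [0.2,0,0],"yaw": 0,"gripper": 5}
    - {"linear": [0.2,0,0],"yaw": 0,"gripper": 5}

```text
time: 6.25
position: [0.6151, -0.2144, 0.0139]
ee_rot: [0.5, 0.497, 0.508, -0.495]
ft_force: [-3.6, 1.7, 5.3]
width: 0.704
```

Request:
apply_moves:
  commands:
    - {"linear": [0,0,0],"yaw": 0,"gripper": 6.3}
    - {"linear": [0,0,0],"yaw": 0,"gripper": 6.6}
    - {"linear": [0,0,0],"yaw": 0,"gripper": 7.2}
    - {"linear": [0,0,0],"yaw": 0,"gripper": 8.2}
    - {"linear": [0,0,0],"yaw": 0,"gripper": 8.5}

```text
time: 6.75
position: [0.6153, -0.2145, 0.0138]
ee_rot: [0.5, 0.498, 0.508, -0.495]
ft_force: [-0.5, 0.2, 0.5]
width: 0.997
```

Request:
apply_moves:
  commands:
    - {"linear": [-1,0,0],"yaw": 0,"gripper": 8.5}
    - {"linear": [-4,0,0],"yaw": 0,"gripper": 8.5}
    - {"linear": [-8,0,0],"yaw": 0,"gripper": 8.5}
    - {"linear": [-11,0,0],"yaw": 0,"gripper": 8.5}

```text
time: 7.15
position: [0.6165, -0.2159, 0.127]
ee_rot: [0.501, 0.498, 0.507, -0.495]
ft_force: [0.9, -0.4, 0.2]
width: 0.992
```

```bash
cat >> h.py <<'E'
def ring(P,c,z0,z1,rr=.04):
    P=P.reshape(-1,3); Q=P[(np.hypot(P[:,0]-c[0],P[:,1]-c[1])<rr)&(P[:,2]>z0)&(P[:,2]<z1)]
    if len(Q)<10: print("few",len(Q)); return
    (x,y),r=cv2.minEnclosingCircle((Q[:,:2]*1000).astype(np.float32)); A=np.c_[Q[:,:2]-Q[:,:2].mean(0),np.ones(len(Q))]
    s=np.linalg.lstsq(A,Q[:,2],rcond=None)[0]; print("c",round(x,1),round(y,1),"r",round(r,1),"n",len(Q),"z med",round(np.median(Q[:,2])*1000,1),"slope",s[:2].round(3))
E
python3 - <<'E'
from h import *
st=status([.614,.0125,.10])
p,d=imaging.snapshot('wrist'); cv2.imwrite('pics/w7.png',p[:,:,::-1]); ring(cloud('wrist',d,st),(.614,-.214),.024,.032)
E
```

```text
t 7.15 pos [ 616.5 -215.9  127. ] q [-0.44  0.39  0.3   1.48  0.01  1.11] F [ 0.9 -0.4  0.2] w 84.7
toolx [-0.003  0.009 -1.   ] tooly [ 1.     0.015 -0.003]
linear cm [  2.91   0.09 -22.81]
c 615.7 -214.5 r 31.2 n 2644 z med 28.1 slope [-0.001 -0.001]
```

View pics/w7.png

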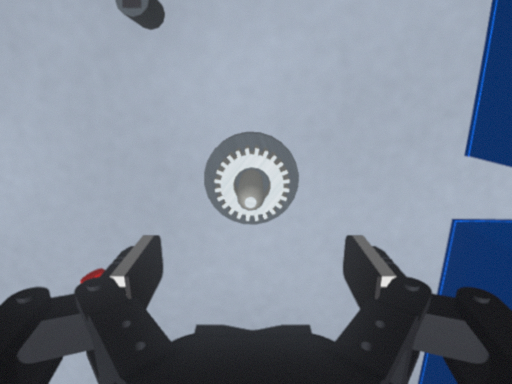

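The wide gear lies flat on the base, with its top at 28.1 mm and centred at (252,185). Next is the collar.

Request:
apply_moves:
  commands:
    - {"linear": [0,0,-5],"yaw": 0,"gripper": 8.5}
    - {"linear": [0,0,-10],"yaw": 0,"gripper": 8.5}
    - {"linear": [1,0,-15],"yaw": 0,"gripper": 8.5}
    - {"linear": [2,0.05,-20],"yaw": 0,"gripper": 8.5}
    - {"linear": [2,0.05,-22.4],"yaw": 0,"gripper": 8.5}

```text
time: 7.7
position: [0.6154, 0.0108, 0.1139]
ee_rot: [0.504, 0.498, 0.505, -0.493]
ft_force: [-0.4, 0.0, 0.1]
width: 0.996
```

Request:
apply_moves:
  commands:
    - {"linear": [0,0,0],"yaw": 0,"gripper": 8.5}
    - {"linear": [0,0,0],"yaw": 0,"gripper": 8.5}

```text
time: 7.9
position: [0.6154, 0.0115, 0.1144]
ee_rot: [0.505, 0.498, 0.505, -0.492]
ft_force: [-0.2, -0.7, -0.5]
width: 0.997
```

Run:
```python
from h import *
st=status([.614,.0125,.004])
p,d=imaging.snapshot('wrist'); cv2.imwrite('pics/w8.png',p[:,:,::-1]); ring(cloud('wrist',d,st),(.614,.0125),.019,.025)
```

```text
t 7.9 pos [615.4  11.5 114.4] q [-0.09  0.28  0.13  1.42  0.01  1.46] F [-0.2 -0.7 -0.5] w 85.2
toolx [ 0.004  0.006 -1.   ] tooly [1.    0.02  0.004]
linear cm [11.04 -0.19 -0.04]
c 614.8 11.4 r 20.1 n 839 z med 22.0 slope [ 0.001 -0.003]
```

View pics/w8.png

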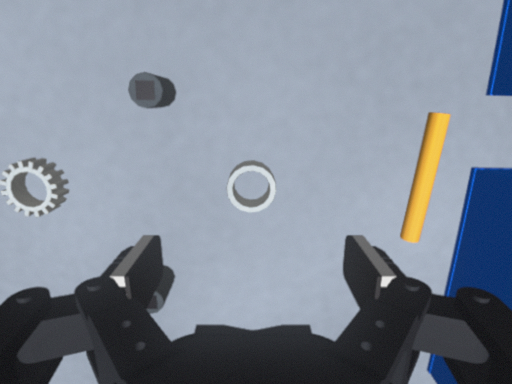

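Request:
apply_moves:
  commands:
    - {"linear": [3,-0.08,0],"yaw": 0,"gripper": 7}
    - {"linear": [7,-0.08,0],"yaw": 0,"gripper": 7}
    - {"linear": [10,-0.15,0],"yaw": 0,"gripper": 7}
    - {"linear": [11.0,-0.15,0],"yaw": 0,"gripper": 7}
    - {"linear": [11.0,-0.15,0],"yaw": 0,"gripper": 7}

```text
time: 8.45
position: [0.6131, 0.0096, 0.0025]
ee_rot: [0.503, 0.498, 0.505, -0.494]
ft_force: [0.4, -0.0, 0.6]
width: 0.818
```

Run:
```python
from h import *
st=status([.6145,.012,.004])
```

```text
t 8.45 pos [613.1   9.6   2.5] q [-0.1   0.34 -0.02  1.21  0.01  1.46] F [ 0.4 -0.   0.6] w 69.9
toolx [ 0.001  0.006 -1.   ] tooly [1.    0.016 0.001]
linear cm [-0.15  0.14 -0.24]
```

Request:
apply_moves:
  commands:
    - {"linear": [-0.2,0.12,-0.2],"yaw": 0,"gripper": 6}
    - {"linear": [-0.2,0.12,-0.2],"yaw": 0,"gripper": 4.5}
    - {"linear": [-0.2,0.12,-0.2],"yaw": 0,"gripper": 3}
    - {"linear": [-0.2,0.12,-0.2],"yaw": 0,"gripper": 3}
    - {"linear": [-0.2,0.12,-0.2],"yaw": 0,"gripper": 3}
  force: 40

```text
time: 8.95
position: [0.6166, 0.0112, 0.0078]
ee_rot: [0.504, 0.499, 0.504, -0.493]
ft_force: [-0.8, -0.4, 7.4]
width: 0.451
```

Request:
apply_moves:
  commands:
    - {"linear": [0,0,0],"yaw": 0,"gripper": 3}
    - {"linear": [0,0,0],"yaw": 0,"gripper": 3}
    - {"linear": [0,0,0],"yaw": 0,"gripper": 3}

```text
time: 9.25
position: [0.6167, 0.0113, 0.0078]
ee_rot: [0.504, 0.499, 0.504, -0.493]
ft_force: [0.0, 0.3, 1.4]
width: 0.454
```

Request:
apply_moves:
  commands:
    - {"linear": [-3,0,0],"yaw": 0,"gripper": 3}
    - {"linear": [-8,0,0],"yaw": 0,"gripper": 3}
    - {"linear": [-12,0,0],"yaw": 0,"gripper": 3}
    - {"linear": [-12,0,0],"yaw": 0,"gripper": 3}
    - {"linear": [-12,0,0],"yaw": 0,"gripper": 3}

```text
time: 9.75
position: [0.6169, 0.0108, 0.1292]
ee_rot: [0.505, 0.499, 0.503, -0.493]
ft_force: [-0.5, -0.6, -1.9]
width: 0.451
```

Run:
```python
from h import *
st=status([.615,-.2145,.12])
p,d=imaging.snapshot('wrist'); cv2.imwrite('pics/w9.png',p[:,:,::-1]); held(d,st,.02,.022)
```

```text
t 9.75 pos [616.9  10.8 129.2] q [-0.09  0.28  0.16  1.44  0.01  1.46] F [-0.5 -0.6 -1.9] w 38.5
toolx [ 0.009  0.004 -1.   ] tooly [1.    0.016 0.009]
linear cm [ 0.81 -0.56 22.53]
held: top at tool x -14.3 bottom 7.7 centre tool y,z [-0.  -2.4] r 24.1 2465 mean [ 0.3 -1.5]
```

View pics/w9.png

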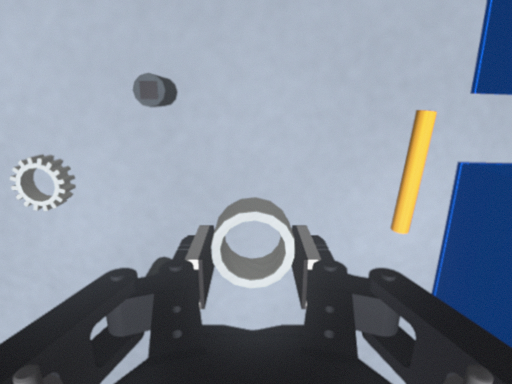

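Request:
apply_moves:
  commands:
    - {"linear": [0.3,0,5],"yaw": 0,"gripper": 3}
    - {"linear": [0.3,-0.2,10],"yaw": 0,"gripper": 3}
    - {"linear": [0.3,-0.4,15],"yaw": 0,"gripper": 3}
    - {"linear": [0.3,-0.5,20],"yaw": 0,"gripper": 3}
    - {"linear": [0.3,-0.5,22.4],"yaw": 0,"gripper": 3}

```text
time: 10.3
position: [0.6117, -0.2168, 0.119]
ee_rot: [0.502, 0.498, 0.505, -0.496]
ft_force: [-0.2, -0.6, -0.7]
width: 0.45
```

Request:
apply_moves:
  commands:
    - {"linear": [0,0,0],"yaw": 0,"gripper": 3}
    - {"linear": [0,0,0],"yaw": 0,"gripper": 3}

```text
time: 10.5
position: [0.6096, -0.2166, 0.1152]
ee_rot: [0.499, 0.498, 0.506, -0.497]
ft_force: [-0.1, -0.2, -0.0]
width: 0.45
```

Run:
```python
from h import *
st=status([.615,-.2145,.10])
```

```text
t 10.5 pos [ 609.6 -216.6  115.2] q [-0.45  0.38  0.26  1.46  0.01  1.11] F [-0.1 -0.2 -0. ] w 38.5
toolx [-0.006  0.009 -1.   ] tooly [ 1.     0.011 -0.006]
linear cm [ 1.52  0.56 -0.19]
```

Request:
apply_moves:
  commands:
    - {"linear": [0,0.55,-0.2],"yaw": 0,"gripper": 3}
    - {"linear": [0,0.55,-0.2],"yaw": 0,"gripper": 3}
    - {"linear": [0,0.55,-0.2],"yaw": 0,"gripper": 3}

```text
time: 10.8
position: [0.6152, -0.2128, 0.1148]
ee_rot: [0.499, 0.497, 0.507, -0.496]
ft_force: [-0.5, 0.8, -2.0]
width: 0.449
```

Run:
```python
from h import *
st=status([.615,-.2145,.055])
p,d=imaging.snapshot('wrist'); cv2.imwrite('pics/w10.png',p[:,:,::-1])
P=cloud('wrist',d,st).reshape(-1,3)
A=P[(np.hypot(P[:,0]-.613,P[:,1]+.213)<.05)&(P[:,2]>.006)&(P[:,2]<.0105)]
print("disc",cv2.minEnclosingCircle((A[:,:2]*1000).astype(np.float32)),len(A))
```

```text
t 10.8 pos [ 615.2 -212.8  114.8] q [-0.44  0.39  0.27  1.46  0.01  1.12] F [-0.5  0.8 -2. ] w 38.3
toolx [-0.007  0.009 -1.   ] tooly [ 1.     0.013 -0.007]
linear cm [5.97 0.02 0.22]
disc ((614.6300659179688, -214.7939910888672), 41.96976852416992) 2920
```

View pics/w10.png

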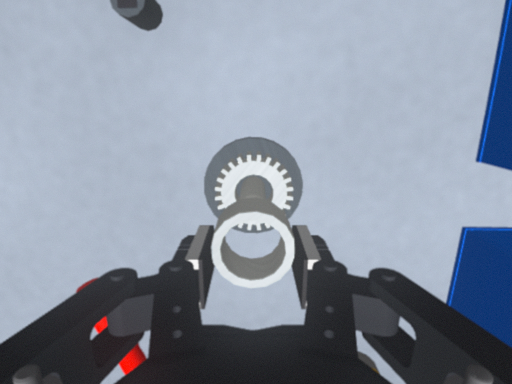

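Request:
apply_moves:
  commands:
    - {"linear": [1.5,0,0.2],"yaw": 0,"gripper": 3}
    - {"linear": [3,0.05,0.2],"yaw": 0,"gripper": 3}
    - {"linear": [4.5,0.08,0.2],"yaw": 0,"gripper": 3}
    - {"linear": [5.6,0.1,0.2],"yaw": 0,"gripper": 3}
    - {"linear": [5.6,0.1,0.2],"yaw": 0,"gripper": 3}

```text
time: 11.35
position: [0.6136, -0.2136, 0.0552]
ee_rot: [0.497, 0.497, 0.509, -0.497]
ft_force: [-0.8, -0.2, -1.3]
width: 0.451
```

Run:
```python
from h import *
st=status([.615,-.2145,.037])
p,d=imaging.snapshot('wrist'); cv2.imwrite('pics/w11.png',p[:,:,::-1])
```

```text
t 11.35 pos [ 613.6 -213.6   55.2] q [-0.44  0.42  0.18  1.35  0.01  1.12] F [-0.8 -0.2 -1.3] w 38.5
toolx [-0.012  0.012 -1.   ] tooly [ 1.     0.013 -0.012]
linear cm [1.82 0.16 0.11]
```

View pics/w11.png

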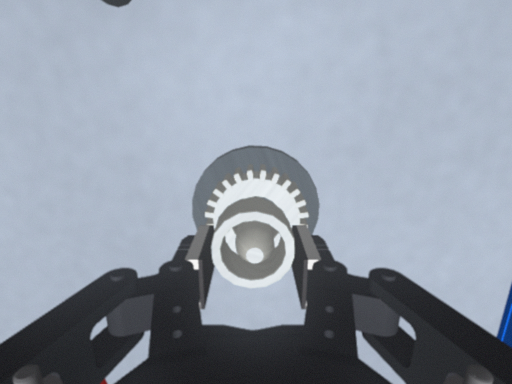

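The spindle tip shows inside the collar bore at (255,256), so I'll lower on.

Request:
apply_moves:
  commands:
    - {"linear": [0.5,0.1,0.1],"yaw": 0,"gripper": 3}
    - {"linear": [1.0,0.15,0.1],"yaw": 0,"gripper": 3}
    - {"linear": [1.5,0.15,0.1],"yaw": 0,"gripper": 3}
    - {"linear": [1.8,0.15,0.1],"yaw": 0,"gripper": 3}
    - {"linear": [1.8,0.15,0.1],"yaw": 0,"gripper": 3}

```text
time: 11.9
position: [0.6154, -0.2146, 0.0381]
ee_rot: [0.497, 0.497, 0.509, -0.497]
ft_force: [-0.4, 0.9, -1.2]
width: 0.449
```

Request:
apply_moves:
  commands:
    - {"linear": [0.1,0,0],"yaw": 0,"gripper": 3}
    - {"linear": [0.2,0,0],"yaw": 0,"gripper": 3}

```text
time: 12.1
position: [0.6155, -0.2147, 0.0363]
ee_rot: [0.498, 0.497, 0.509, -0.497]
ft_force: [0.3, -0.3, -1.5]
width: 0.447
```

Request:
apply_moves:
  commands:
    - {"linear": [0.1,0,0],"yaw": 0,"gripper": 3}
    - {"linear": [0.2,0,0],"yaw": 0,"gripper": 3}
    - {"linear": [0.2,0,0],"yaw": 0,"gripper": 3}

```text
time: 12.4
position: [0.6156, -0.2146, 0.0359]
ee_rot: [0.498, 0.497, 0.508, -0.497]
ft_force: [-2.5, 0.9, 5.5]
width: 0.45
```

Request:
apply_moves:
  commands:
    - {"linear": [0,0,0],"yaw": 0,"gripper": 4.1}
    - {"linear": [0,0,0],"yaw": 0,"gripper": 4.5}
    - {"linear": [0,0,0],"yaw": 0,"gripper": 5.5}
    - {"linear": [0,0,0],"yaw": 0,"gripper": 7}
    - {"linear": [0,0,0],"yaw": 0,"gripper": 7.5}

```text
time: 12.9
position: [0.6156, -0.2146, 0.0357]
ee_rot: [0.498, 0.497, 0.508, -0.497]
ft_force: [-0.1, 0.1, 1.0]
width: 0.879
```

Request:
apply_moves:
  commands:
    - {"linear": [-1,0,0],"yaw": 0,"gripper": 7.5}
    - {"linear": [-3,0,0],"yaw": 0,"gripper": 8}
    - {"linear": [-7,0,0],"yaw": 0,"gripper": 8}
    - {"linear": [-9,0,0],"yaw": 0,"gripper": 8}

```text
time: 13.3
position: [0.6179, -0.2163, 0.1301]
ee_rot: [0.499, 0.498, 0.507, -0.496]
ft_force: [0.9, -0.8, 1.0]
width: 0.94
```

Run:
```python
from h import *
st=status([.4315,.008,.11])
p,d=imaging.snapshot('wrist'); cv2.imwrite('pics/w12.png',p[:,:,::-1]); P=cloud('wrist',d,st); ring(P,(.614,-.214),.047,.053,.03); ring(P,(.614,-.214),.026,.031)
```

```text
t 13.3 pos [ 617.9 -216.3  130.1] q [-0.44  0.4   0.31  1.49  0.01  1.12] F [ 0.9 -0.8  1. ] w 80.3
toolx [-0.006  0.009 -1.   ] tooly [ 1.     0.013 -0.006]
linear cm [  2.31 -18.34 -22.64]
c 615.9 -214.1 r 19.9 n 974 z med 49.9 slope [-0.  0.]
c 615.6 -214.4 r 31.0 n 1468 z med 28.1 slope [-0.003  0.001]
```

View pics/w12.png

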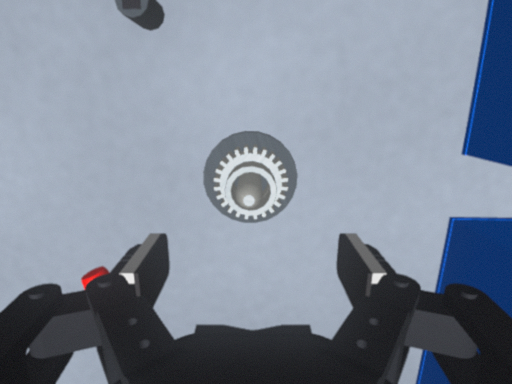

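The collar lies flat, with its top at 49.9 mm and centred at (250,190). Now the grey small gear.

Request:
apply_moves:
  commands:
    - {"linear": [0,-3,-4],"yaw": 0,"gripper": 8}
    - {"linear": [0,-6,-8],"yaw": 0,"gripper": 8}
    - {"linear": [0,-9,-12],"yaw": 0,"gripper": 8}
    - {"linear": [0,-12,-16],"yaw": 0,"gripper": 8}
    - {"linear": [0,-15,-19.5],"yaw": 0,"gripper": 8}

```text
time: 13.85
position: [0.4658, -0.0224, 0.1355]
ee_rot: [0.502, 0.499, 0.505, -0.495]
ft_force: [-0.4, 1.1, 1.0]
width: 0.935
```

Run:
```python
from h import *
st=status([.4315,.008,.11])
```

```text
t 13.85 pos [465.8 -22.4 135.5] q [-0.2  -0.1  -0.24  1.44  0.01  1.36] F [-0.4  1.1  1. ] w 79.8
toolx [ 0.     0.006 -1.   ] tooly [1.    0.013 0.   ]
linear cm [ 2.57 -3.4  -3.07]
```

Request:
apply_moves:
  commands:
    - {"linear": [2,-3.4,-3],"yaw": 0,"gripper": 8}
    - {"linear": [2.5,-3.4,-3],"yaw": 0,"gripper": 8}
    - {"linear": [2.5,-3.4,-3],"yaw": 0,"gripper": 8}

```text
time: 14.15
position: [0.4296, 0.0081, 0.1093]
ee_rot: [0.502, 0.498, 0.506, -0.495]
ft_force: [-0.1, 0.6, 0.1]
width: 0.936
```

Run:
```python
from h import *
st=status([.4315,.008,.004])
p,d=imaging.snapshot('wrist'); cv2.imwrite('pics/w13.png',p[:,:,::-1]); P=cloud('wrist',d,st); ring(P,(.4315,.008),.015,.021,.032)
```

```text
t 14.15 pos [429.6   8.1 109.3] q [-0.14 -0.19 -0.37  1.4   0.01  1.41] F [-0.1  0.6  0.1] w 79.9
toolx [-0.002  0.007 -1.   ] tooly [ 1.     0.015 -0.002]
linear cm [10.53  0.21  0.09]
c 431.8 6.7 r 24.1 n 1267 z med 17.9 slope [ 0.    -0.001]
```

View pics/w13.png

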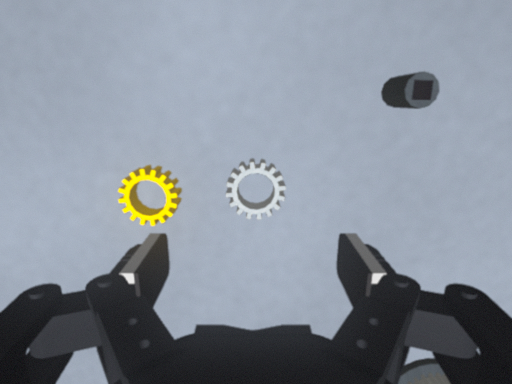

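Candidates in the wrist picture: grey gear (256,189) and yellow gear (149,195). The grey steel one is the part meant. I'll narrow the opening to 65 mm to stay clear of the yellow one.

Request:
apply_moves:
  commands:
    - {"linear": [2,0.2,0.15],"yaw": 0,"gripper": 6.5}
    - {"linear": [4,0.2,0.15],"yaw": 0,"gripper": 6.5}
    - {"linear": [6,0.2,0.15],"yaw": 0,"gripper": 6.5}
    - {"linear": [6,0.2,0.15],"yaw": 0,"gripper": 6.5}

```text
time: 14.6
position: [0.4338, 0.0053, 0.0496]
ee_rot: [0.501, 0.498, 0.505, -0.496]
ft_force: [-0.3, 0.2, 0.2]
width: 0.76
```

Run:
```python
from h import *
st=status([.4317,.0073,.004])
```

```text
t 14.6 pos [433.8   5.3  49.6] q [-0.15 -0.15 -0.45  1.27  0.01  1.41] F [-0.3  0.2  0.2] w 64.9
toolx [-0.001  0.006 -1.   ] tooly [ 1.     0.012 -0.001]
linear cm [ 4.57 -0.2  -0.17]
```

Request:
apply_moves:
  commands:
    - {"linear": [1.5,-0.2,-0.17],"yaw": 0,"gripper": 6.5}
    - {"linear": [3,-0.2,-0.17],"yaw": 0,"gripper": 6.5}
    - {"linear": [4.3,-0.2,-0.17],"yaw": 0,"gripper": 6.5}
    - {"linear": [4.3,-0.2,-0.17],"yaw": 0,"gripper": 6.5}

```text
time: 15.0
position: [0.4316, 0.0069, 0.0061]
ee_rot: [0.5, 0.498, 0.505, -0.496]
ft_force: [-0.4, -0.3, -0.3]
width: 0.762
```

Run:
```python
from h import *
st=status([.4317,.0073,.003])
```

```text
t 15.0 pos [431.6   6.9   6.1] q [-0.14 -0.12 -0.52  1.18  0.01  1.42] F [-0.4 -0.3 -0.3] w 65.1
toolx [-0.003  0.006 -1.   ] tooly [ 1.     0.011 -0.003]
linear cm [ 0.31  0.01 -0.04]
```

Request:
apply_moves:
  commands:
    - {"linear": [0.3,0,0],"yaw": 0,"gripper": 6}
    - {"linear": [0.3,0,0],"yaw": 0,"gripper": 5}
    - {"linear": [0.3,0,0],"yaw": 0,"gripper": 3.8}
    - {"linear": [0.3,0,0],"yaw": 0,"gripper": 3.8}
    - {"linear": [0.3,0,0],"yaw": 0,"gripper": 3.8}
  force: 40

```text
time: 15.5
position: [0.4325, 0.0067, 0.0042]
ee_rot: [0.501, 0.498, 0.504, -0.496]
ft_force: [-0.0, -0.9, 5.2]
width: 0.544
```

Request:
apply_moves:
  commands:
    - {"linear": [0,0,0],"yaw": 0,"gripper": 3.8}
    - {"linear": [0,0,0],"yaw": 0,"gripper": 3.8}
    - {"linear": [-3,0,0],"yaw": 0,"gripper": 3.8}
    - {"linear": [-8,0,0],"yaw": 0,"gripper": 3.8}
    - {"linear": [-12.5,0,0],"yaw": 0,"gripper": 3.8}

```text
time: 16.0
position: [0.4313, 0.0063, 0.1292]
ee_rot: [0.5, 0.498, 0.505, -0.497]
ft_force: [1.8, -0.4, -1.4]
width: 0.543
```

Run:
```python
from h import *
st=status([.615,-.2145,.13])
p,d=imaging.snapshot('wrist'); cv2.imwrite('pics/w14.png',p[:,:,::-1]); held(d,st,.024,.018)
```

```text
t 16.0 pos [431.3   6.3 129.2] q [-0.15 -0.19 -0.33  1.44  0.01  1.41] F [ 1.8 -0.4 -1.4] w 46.4
toolx [-0.004  0.006 -1.   ] tooly [ 1.     0.011 -0.004]
linear cm [-0.3  18.12 22.27]
held: top at tool x -13.8 bottom 4.2 centre tool y,z [ 0. -3.] r 27.8 3680 mean [ 0.3 -1.3]
```

View pics/w14.png

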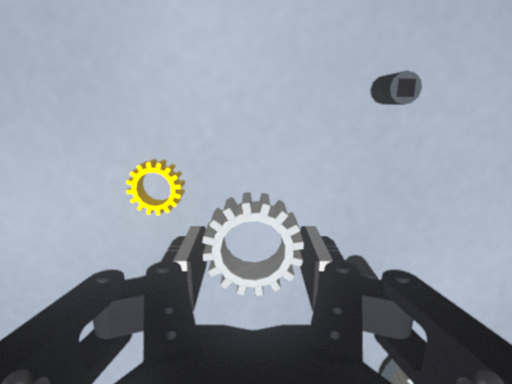

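Request:
apply_moves:
  commands:
    - {"linear": [-0.5,3,4],"yaw": 0,"gripper": 3.8}
    - {"linear": [-0.5,6,8],"yaw": 0,"gripper": 3.8}
    - {"linear": [-0.5,9,12],"yaw": 0,"gripper": 3.8}
    - {"linear": [-0.5,12,16],"yaw": 0,"gripper": 3.8}
    - {"linear": [-0.5,15,19],"yaw": 0,"gripper": 3.8}

```text
time: 16.55
position: [0.589, -0.1848, 0.1426]
ee_rot: [0.504, 0.501, 0.501, -0.494]
ft_force: [0.5, 0.1, -0.7]
width: 0.546
```

Run:
```python
from h import *
st=status([.615,-.2145,.125])
```

```text
t 16.55 pos [ 589.  -184.8  142.6] q [-0.42  0.28  0.18  1.47  0.01  1.14] F [ 0.5  0.1 -0.7] w 46.7
toolx [ 0.009  0.005 -1.   ] tooly [1.    0.01  0.009]
linear cm [1.77 2.56 3.  ]
```

Request:
apply_moves:
  commands:
    - {"linear": [1.5,2.55,3],"yaw": 0,"gripper": 3.8}
    - {"linear": [1.5,2.55,3],"yaw": 0,"gripper": 3.8}
    - {"linear": [1.5,2.55,3],"yaw": 0,"gripper": 3.8}

```text
time: 16.85
position: [0.6135, -0.2144, 0.1234]
ee_rot: [0.501, 0.501, 0.503, -0.495]
ft_force: [-0.0, 0.0, -2.1]
width: 0.545
```

Run:
```python
from h import *
st=status([.615,-.2145,.07])
p,d=imaging.snapshot('wrist'); cv2.imwrite('pics/w15.png',p[:,:,::-1])
P=cloud('wrist',d,st).reshape(-1,3)
A=P[(np.hypot(P[:,0]-.613,P[:,1]+.213)<.05)&(P[:,2]>.006)&(P[:,2]<.0105)]
print("disc",cv2.minEnclosingCircle((A[:,:2]*1000).astype(np.float32)),len(A))
```

```text
t 16.85 pos [ 613.5 -214.4  123.4] q [-0.44  0.38  0.27  1.46  0.01  1.12] F [-0.   0.  -2.1] w 46.6
toolx [ 0.003  0.008 -1.   ] tooly [1.    0.009 0.003]
linear cm [5.34 0.13 0.06]
disc ((614.7625122070312, -214.6561737060547), 41.8607177734375) 2518
```

View pics/w15.png

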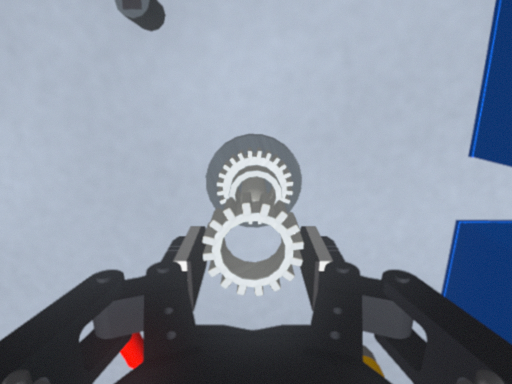

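Request:
apply_moves:
  commands:
    - {"linear": [1.5,0.12,0.05],"yaw": 0,"gripper": 3.8}
    - {"linear": [3,0.15,0.05],"yaw": 0,"gripper": 3.8}
    - {"linear": [4.5,0.15,0.05],"yaw": 0,"gripper": 3.8}
    - {"linear": [5.5,0.15,0.05],"yaw": 0,"gripper": 3.8}
    - {"linear": [5.5,0.15,0.05],"yaw": 0,"gripper": 3.8}

```text
time: 17.4
position: [0.6136, -0.2126, 0.0674]
ee_rot: [0.5, 0.5, 0.505, -0.495]
ft_force: [-0.5, 0.6, -2.0]
width: 0.546
```

Run:
```python
from h import *
st=status([.615,-.2145,.055])
p,d=imaging.snapshot('wrist'); cv2.imwrite('pics/w16.png',p[:,:,::-1])
```

```text
t 17.4 pos [ 613.6 -212.6   67.4] q [-0.44  0.4   0.18  1.36  0.01  1.12] F [-0.5  0.6 -2. ] w 46.6
toolx [ 0.001  0.009 -1.   ] tooly [1.    0.01  0.001]
linear cm [1.23 0.14 0.2 ]
```

View pics/w16.png

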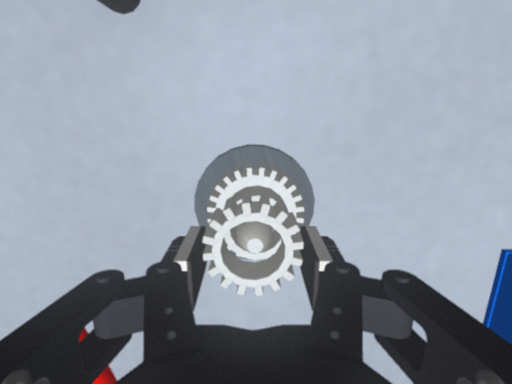

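The spindle tip is inside the bore at (255,246). I'll lower the last 12 mm.

Request:
apply_moves:
  commands:
    - {"linear": [0.4,0.12,0.18],"yaw": 0,"gripper": 3.8}
    - {"linear": [0.8,0.12,0.18],"yaw": 0,"gripper": 3.8}
    - {"linear": [1.1,0.12,0.18],"yaw": 0,"gripper": 3.8}
    - {"linear": [1.2,0.12,0.18],"yaw": 0,"gripper": 3.8}
    - {"linear": [1.2,0.12,0.18],"yaw": 0,"gripper": 3.8}

```text
time: 17.95
position: [0.6156, -0.2148, 0.0567]
ee_rot: [0.501, 0.5, 0.504, -0.495]
ft_force: [-0.7, -0.1, -1.5]
width: 0.542
```

Request:
apply_moves:
  commands:
    - {"linear": [0.1,0,0],"yaw": 0,"gripper": 3.8}
    - {"linear": [0.2,0,0],"yaw": 0,"gripper": 3.8}
    - {"linear": [0.2,0,0],"yaw": 0,"gripper": 3.8}

```text
time: 18.25
position: [0.6156, -0.2148, 0.0546]
ee_rot: [0.501, 0.5, 0.504, -0.495]
ft_force: [1.1, 0.1, -2.1]
width: 0.546
```

Request:
apply_moves:
  commands:
    - {"linear": [0.1,0,0],"yaw": 0,"gripper": 3.8}
    - {"linear": [0.2,0,0],"yaw": 0,"gripper": 3.8}
    - {"linear": [0.2,0,0],"yaw": 0,"gripper": 3.8}

```text
time: 18.55
position: [0.6158, -0.2148, 0.0543]
ee_rot: [0.501, 0.5, 0.504, -0.495]
ft_force: [-2.7, 1.8, 4.9]
width: 0.543
```

Request:
apply_moves:
  commands:
    - {"linear": [0,0,0],"yaw": 0,"gripper": 4.9}
    - {"linear": [0,0,0],"yaw": 0,"gripper": 5.3}
    - {"linear": [0,0,0],"yaw": 0,"gripper": 6.2}
    - {"linear": [0,0,0],"yaw": 0,"gripper": 7.5}
    - {"linear": [0,0,0],"yaw": 0,"gripper": 8}

```text
time: 19.05
position: [0.6157, -0.2148, 0.0541]
ee_rot: [0.501, 0.5, 0.504, -0.495]
ft_force: [0.7, 0.2, -0.6]
width: 0.939
```

Request:
apply_moves:
  commands:
    - {"linear": [-1,0,0],"yaw": 0,"gripper": 8}
    - {"linear": [-3,0,0],"yaw": 0,"gripper": 8}
    - {"linear": [-6,0,0],"yaw": 0,"gripper": 8}
    - {"linear": [-7.5,0,0],"yaw": 0,"gripper": 8}

```text
time: 19.45
position: [0.6168, -0.2161, 0.1328]
ee_rot: [0.503, 0.501, 0.502, -0.494]
ft_force: [1.2, -0.4, 0.7]
width: 0.937
```

Run:
```python
from h import *
st=status([.442,.197,.12])
p,d=imaging.snapshot('wrist'); cv2.imwrite('pics/w17.png',p[:,:,::-1]); P=cloud('wrist',d,st); ring(P,(.614,-.214),.065,.0705,.028); ring(P,(.614,-.214),.026,.031)
```

```text
t 19.45 pos [ 616.8 -216.1  132.8] q [-0.44  0.38  0.29  1.48  0.01  1.12] F [ 1.2 -0.4  0.7] w 80.0
toolx [ 0.008  0.006 -1.   ] tooly [1.    0.01  0.008]
linear cm [  1.4  -17.08 -41.47]
c 616.2 -214.8 r 24.1 n 1818 z med 68.0 slope [-0.    -0.001]
c 615.5 -214.0 r 30.8 n 948 z med 28.0 slope [-0.001 -0.004]
```

View pics/w17.png

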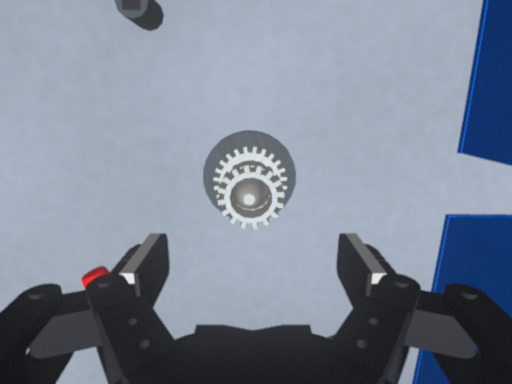

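The stack is seated: the small gear's top is at 68.0 mm, level, at (250,197). Last is the bearing, the steel one at (.442,.197), not the yellow one at (.336,.214).

Request:
apply_moves:
  commands:
    - {"linear": [0,-1.8,-4.5],"yaw": 0,"gripper": 8}
    - {"linear": [0,-3.6,-9],"yaw": 0,"gripper": 8}
    - {"linear": [0,-5.4,-13.5],"yaw": 0,"gripper": 8}
    - {"linear": [0,-7.2,-18],"yaw": 0,"gripper": 8}
    - {"linear": [0,-9,-22.5],"yaw": 0,"gripper": 8}

```text
time: 20.0
position: [0.5246, 0.009, 0.1348]
ee_rot: [0.504, 0.502, 0.501, -0.494]
ft_force: [0.8, 1.2, 0.1]
width: 0.936
```

Run:
```python
from h import *
st=status([.442,.197,.12])
```

```text
t 20.0 pos [524.6   9.  134.8] q [-0.11  0.03 -0.11  1.42  0.01  1.45] F [0.8 1.2 0.1] w 80.0
toolx [ 0.011  0.005 -1.   ] tooly [1.    0.009 0.011]
linear cm [  1.48  -8.1  -18.87]
```

Request:
apply_moves:
  commands:
    - {"linear": [1,-2,-4.6],"yaw": 0,"gripper": 8}
    - {"linear": [1.5,-4,-9.2],"yaw": 0,"gripper": 8}
    - {"linear": [1.5,-6,-14],"yaw": 0,"gripper": 8}
    - {"linear": [1.5,-8.1,-18.5],"yaw": 0,"gripper": 8}
    - {"linear": [1.5,-8.1,-18.8],"yaw": 0,"gripper": 8}

```text
time: 20.5
position: [0.439, 0.2002, 0.1193]
ee_rot: [0.505, 0.5, 0.503, -0.492]
ft_force: [0.4, -0.3, -0.8]
width: 0.933
```

Run:
```python
from h import *
st=status([.442,.197,.006])
p,d=imaging.snapshot('wrist'); cv2.imwrite('pics/w18.png',p[:,:,::-1]); P=cloud('wrist',d,st); ring(P,(.442,.197),.015,.021,.035)
C=P.reshape(-1,3);C=C[(C[:,2]>.0145)&(C[:,2]<.018)&(np.hypot(C[:,0]-.604,C[:,1]-.216)<.08)];print("plate",len(C),cv2.minAreaRect((C[:,:2]*1000).astype(np.float32)) if len(C) else 0)
```

```text
t 20.5 pos [439.  200.2 119.3] q [ 0.29 -0.07 -0.24  1.39  0.    1.84] F [ 0.4 -0.3 -0.8] w 79.7
toolx [ 0.009  0.006 -1.   ] tooly [1.    0.016 0.009]
linear cm [11.33  0.19  0.4 ]
c 442.6 195.4 r 27.0 n 2144 z med 18.4 slope [ 0.    -0.003]
plate 9312 ((604.5367431640625, 214.50491333007812), (100.911865234375, 101.89411163330078), 86.54716491699219)
```

View pics/w18.png

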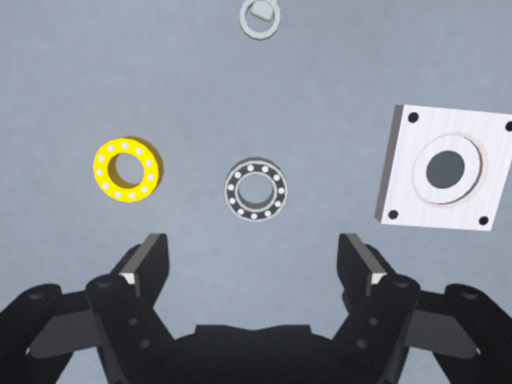

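Request:
apply_moves:
  commands:
    - {"linear": [3,0.15,0.3],"yaw": 0,"gripper": 7.2}
    - {"linear": [6,0.1,0.4],"yaw": 0,"gripper": 7.2}
    - {"linear": [9,0.15,0.4],"yaw": 0,"gripper": 7.2}
    - {"linear": [10.5,0.2,0.4],"yaw": 0,"gripper": 7.2}
    - {"linear": [10.5,0.2,0.4],"yaw": 0,"gripper": 7.2}

```text
time: 21.05
position: [0.441, 0.194, 0.011]
ee_rot: [0.504, 0.499, 0.503, -0.495]
ft_force: [-0.3, 0.2, -1.0]
width: 0.844
```

Run:
```python
from h import *
st=status([.4425,.1962,.006])
```

```text
t 21.05 pos [441. 194.  11.] q [ 0.27  0.   -0.39  1.17  0.    1.83] F [-0.3  0.2 -1. ] w 72.1
toolx [ 0.004  0.003 -1.   ] tooly [1.    0.013 0.004]
linear cm [ 0.5   0.15 -0.22]
```

Request:
apply_moves:
  commands:
    - {"linear": [0.4,0.15,-0.2],"yaw": 0,"gripper": 7}
    - {"linear": [0.4,0.15,-0.2],"yaw": 0,"gripper": 7}
    - {"linear": [0.4,0.15,-0.2],"yaw": 0,"gripper": 6.5}

```text
time: 21.35
position: [0.4435, 0.196, 0.008]
ee_rot: [0.504, 0.499, 0.503, -0.494]
ft_force: [0.5, 0.6, -0.9]
width: 0.763
```

Run:
```python
from h import *
st=status([.4425,.1962,.006])
```

```text
t 21.35 pos [443.5 196.    8. ] q [ 0.28  0.01 -0.39  1.16  0.    1.83] F [ 0.5  0.6 -0.9] w 65.1
toolx [ 0.006  0.004 -1.   ] tooly [1.    0.013 0.006]
linear cm [ 0.2  -0.1  -0.02]
```

Request:
apply_moves:
  commands:
    - {"linear": [0.25,-0.1,0],"yaw": 0,"gripper": 6.2}
    - {"linear": [0.25,-0.1,0],"yaw": 0,"gripper": 5.5}
    - {"linear": [0.25,-0.1,0],"yaw": 0,"gripper": 4.5}
    - {"linear": [0.25,-0.1,0],"yaw": 0,"gripper": 4.5}
    - {"linear": [0.25,-0.1,0],"yaw": 0,"gripper": 4.5}
  force: 50

```text
time: 21.85
position: [0.4428, 0.1962, 0.0069]
ee_rot: [0.504, 0.499, 0.503, -0.494]
ft_force: [-1.9, -1.0, 5.1]
width: 0.604
```

Request:
apply_moves:
  commands:
    - {"linear": [0,0,0],"yaw": 0,"gripper": 4.5}
    - {"linear": [0,0,0],"yaw": 0,"gripper": 4.5}
    - {"linear": [-2,0,0],"yaw": 0,"gripper": 4.5}
    - {"linear": [-5,0,0],"yaw": 0,"gripper": 4.5}
    - {"linear": [-8,0,0],"yaw": 0,"gripper": 4.5}

```text
time: 22.35
position: [0.441, 0.1956, 0.0864]
ee_rot: [0.504, 0.498, 0.503, -0.495]
ft_force: [0.7, -0.1, -1.8]
width: 0.602
```

Run:
```python
from h import *
st=status([.6045,.2155,.08])
p,d=imaging.snapshot('wrist'); cv2.imwrite('pics/w19.png',p[:,:,::-1]); held(d,st,.027,.018)
p,d=imaging.snapshot('side'); cv2.imwrite('pics/s19.png',cv2.resize(p[180:340,120:320,::-1],None,fx=4,fy=3.7))
```

```text
t 22.35 pos [441.  195.6  86.4] q [ 0.28 -0.05 -0.29  1.33  0.    1.83] F [ 0.7 -0.1 -1.8] w 51.4
toolx [ 0.004  0.003 -1.   ] tooly [1.    0.013 0.004]
linear cm [ 0.71 16.37 -1.78]
held: top at tool x -11.3 bottom 6.7 centre tool y,z [ 0.  -2.7] r 30.8 6163 mean [ 0.3 -1.3]
```

View pics/w19.png

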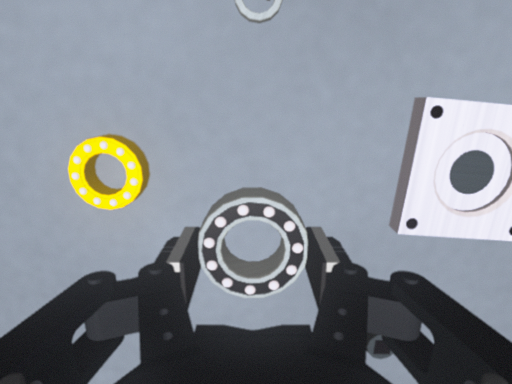

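View pics/s19.png

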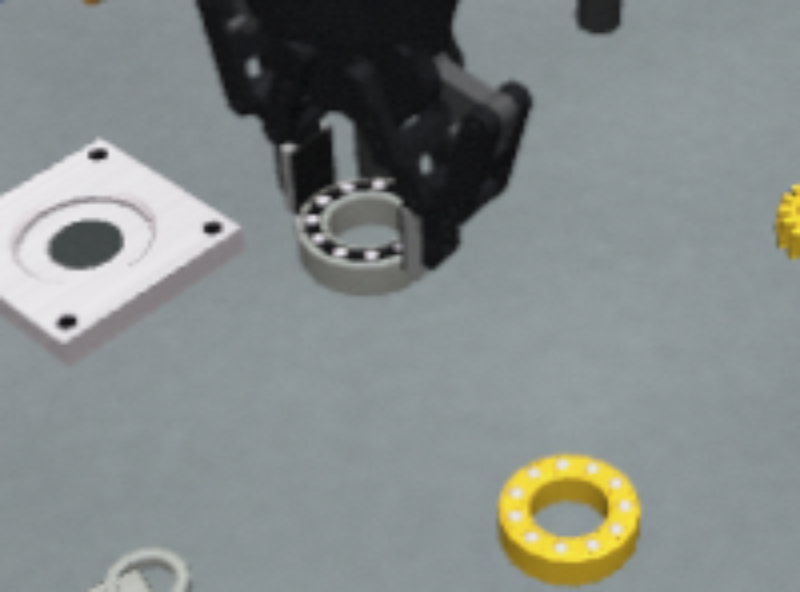

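Run:
```python
from h import *
st=arm.get_state(); M=Rt(st)
for s in (-1,1):
  for z in (-.011,.011):
    for r in (0,.003,.006):
      q=proj('side',st['position']+M@np.array([-r,s*.027,z]))[0]; print(s,z,r,np.round([(q[0]-120)*4,(q[1]-180)*3.7]))
p,d=imaging.snapshot('side')
cv2.imwrite('pics/s20.png',cv2.resize(p[215:265,185:245,::-1],None,fx=10,fy=10,interpolation=cv2.INTER_CUBIC))
```

```text
-1 -0.011 0 [402. 282.]
-1 -0.011 0.003 [402. 277.]
-1 -0.011 0.006 [401. 272.]
-1 0.011 0 [439. 252.]
-1 0.011 0.003 [438. 247.]
-1 0.011 0.006 [438. 242.]
1 -0.011 0 [295. 226.]
1 -0.011 0.003 [294. 220.]
1 -0.011 0.006 [294. 215.]
1 0.011 0 [332. 197.]
1 0.011 0.003 [332. 192.]
1 0.011 0.006 [332. 187.]
```

View pics/s20.png

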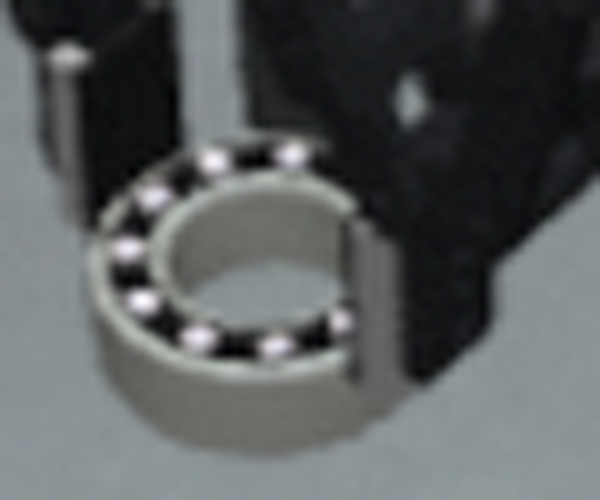

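Request:
apply_moves:
  commands:
    - {"linear": [-0.5,4,-0.5],"yaw": 0,"gripper": 4.5}
    - {"linear": [-0.5,8,-1],"yaw": 0,"gripper": 4.5}
    - {"linear": [-0.5,12,-1.5],"yaw": 0,"gripper": 4.5}
    - {"linear": [-0.5,16.3,-1.8],"yaw": 0,"gripper": 4.5}
    - {"linear": [-0.5,16.3,-1.8],"yaw": 0,"gripper": 4.5}

```text
time: 23.0
position: [0.6099, 0.2158, 0.0893]
ee_rot: [0.504, 0.5, 0.502, -0.494]
ft_force: [-0.4, -0.5, -2.2]
width: 0.607
```

Run:
```python
from h import *
st=status([.6045,.2155,.06])
p,d=imaging.snapshot('wrist'); cv2.imwrite('pics/w21.png',p[:,:,::-1]); held(d,st,.027,.018); bore(d,st,-.0113,.027)
P=cloud('wrist',d,st)
C=P.reshape(-1,3);C=C[(C[:,2]>.0145)&(C[:,2]<.018)&(np.hypot(C[:,0]-.604,C[:,1]-.216)<.08)];print("plate",len(C),cv2.minAreaRect((C[:,:2]*1000).astype(np.float32)))
```

```text
t 23.0 pos [609.9 215.8  89.3] q [0.24 0.37 0.19 1.38 0.   1.79] F [-0.4 -0.5 -2.2] w 51.8
toolx [ 0.008  0.004 -1.   ] tooly [1.    0.012 0.008]
linear cm [ 2.92 -0.56  0.03]
held: top at tool x -11.2 bottom 6.8 centre tool y,z [ 0.1 -3.1] r 30.7 6198 mean [ 0.3 -1.2]
z extent [-26.2  27.3] bore [-10.9  11.7]
plate 9276 ((604.6380004882812, 214.58718872070312), (100.74166870117188, 100.61711883544922), 86.50389862060547)
```

View pics/w21.png

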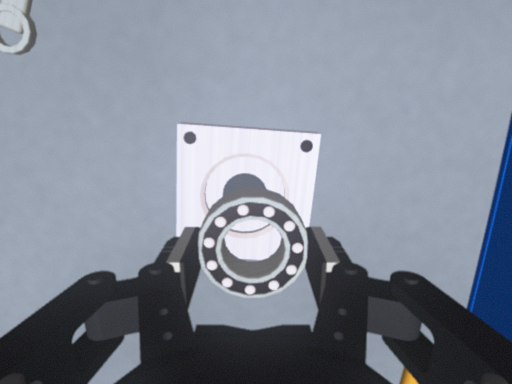

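Request:
apply_moves:
  commands:
    - {"linear": [1,-0.53,0.05],"yaw": 0,"gripper": 4.5}
    - {"linear": [2.5,-0.53,0.05],"yaw": 0,"gripper": 4.5}
    - {"linear": [4,-0.53,0.05],"yaw": 0,"gripper": 4.5}
    - {"linear": [4.5,-0.53,0.05],"yaw": 0,"gripper": 4.5}
    - {"linear": [4.5,-0.53,0.05],"yaw": 0,"gripper": 4.5}

```text
time: 23.55
position: [0.6, 0.2151, 0.0433]
ee_rot: [0.503, 0.498, 0.503, -0.496]
ft_force: [0.1, 1.0, -2.4]
width: 0.603
```

Run:
```python
from h import *
st=status([.6046,.2152,.025])
```

```text
t 23.55 pos [600.  215.1  43.3] q [0.24 0.37 0.1  1.3  0.   1.8 ] F [ 0.1  1.  -2.4] w 51.5
toolx [ 0.001  0.003 -1.   ] tooly [1.    0.012 0.001]
linear cm [ 1.83  0.46 -0.  ]
```

Request:
apply_moves:
  commands:
    - {"linear": [0.6,0.45,0],"yaw": 0,"gripper": 4.5}
    - {"linear": [1.2,0.45,0],"yaw": 0,"gripper": 4.5}
    - {"linear": [1.2,0.45,0],"yaw": 0,"gripper": 4.5}
    - {"linear": [1.2,0.45,0],"yaw": 0,"gripper": 4.5}

```text
time: 23.95
position: [0.6046, 0.2151, 0.0312]
ee_rot: [0.503, 0.498, 0.503, -0.496]
ft_force: [-0.2, 0.5, -1.6]
width: 0.607
```

Run:
```python
from h import *
st=status([.6046,.2152,.019])
p,d=imaging.snapshot('wrist'); cv2.imwrite('pics/w22.png',p[:,:,::-1])
```

```text
t 23.95 pos [604.6 215.1  31.2] q [0.24 0.39 0.1  1.28 0.   1.79] F [-0.2  0.5 -1.6] w 51.8
toolx [ 0.001  0.003 -1.   ] tooly [1.    0.012 0.001]
linear cm [ 1.22  0.   -0.  ]
```

View pics/w22.png

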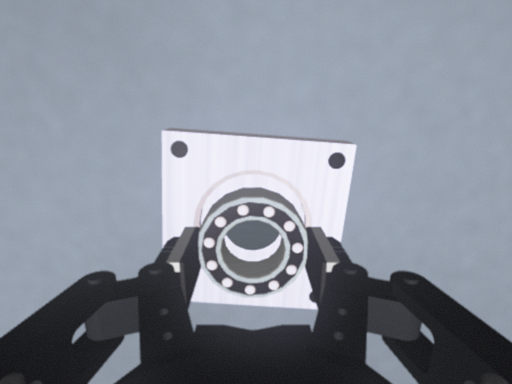

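Aligned: the recess is centred on column 253, right over the bearing. I'll lower slowly.

Request:
apply_moves:
  commands:
    - {"linear": [0.4,0,0],"yaw": 0,"gripper": 4.5}
    - {"linear": [0.8,0,0],"yaw": 0,"gripper": 4.5}
    - {"linear": [1.1,0,0],"yaw": 0,"gripper": 4.5}
    - {"linear": [1.2,0,0],"yaw": 0,"gripper": 4.5}
    - {"linear": [1.2,0,0],"yaw": 0,"gripper": 4.5}

```text
time: 24.5
position: [0.6044, 0.2152, 0.019]
ee_rot: [0.503, 0.498, 0.503, -0.496]
ft_force: [0.2, -0.4, -1.9]
width: 0.604
```

Request:
apply_moves:
  commands:
    - {"linear": [0.1,0,0],"yaw": 0,"gripper": 4.5}
    - {"linear": [0.2,0,0],"yaw": 0,"gripper": 4.5}
    - {"linear": [0.2,0,0],"yaw": 0,"gripper": 4.5}

```text
time: 24.8
position: [0.6043, 0.2152, 0.0169]
ee_rot: [0.503, 0.498, 0.504, -0.496]
ft_force: [0.1, 0.0, -1.6]
width: 0.603
```

Request:
apply_moves:
  commands:
    - {"linear": [0.1,0,0],"yaw": 0,"gripper": 4.5}
    - {"linear": [0.2,0,0],"yaw": 0,"gripper": 4.5}
    - {"linear": [0.2,0,0],"yaw": 0,"gripper": 4.5}

```text
time: 25.1
position: [0.6046, 0.2152, 0.0161]
ee_rot: [0.503, 0.498, 0.503, -0.496]
ft_force: [-3.2, -1.3, 3.6]
width: 0.602
```

Request:
apply_moves:
  commands:
    - {"linear": [0,0,0],"yaw": 0,"gripper": 5.5}
    - {"linear": [0,0,0],"yaw": 0,"gripper": 5.9}
    - {"linear": [0,0,0],"yaw": 0,"gripper": 6.8}
    - {"linear": [0,0,0],"yaw": 0,"gripper": 8}
    - {"linear": [0,0,0],"yaw": 0,"gripper": 8.3}

```text
time: 25.6
position: [0.6046, 0.2152, 0.016]
ee_rot: [0.503, 0.498, 0.503, -0.496]
ft_force: [-0.1, -0.6, 0.4]
width: 0.972
```

Request:
apply_moves:
  commands:
    - {"linear": [-1,0,0],"yaw": 0,"gripper": 8.3}
    - {"linear": [-4,0,0],"yaw": 0,"gripper": 8.3}
    - {"linear": [-8,0,0],"yaw": 0,"gripper": 8.3}
    - {"linear": [-11,0,0],"yaw": 0,"gripper": 8.3}

```text
time: 26.0
position: [0.6051, 0.2151, 0.1292]
ee_rot: [0.503, 0.499, 0.503, -0.495]
ft_force: [0.7, 1.4, 0.6]
width: 0.975
```

Run:
```python
from h import *
st=status([.45,0,.2])
p,d=imaging.snapshot('wrist'); cv2.imwrite('pics/w23.png',p[:,:,::-1]); P=cloud('wrist',d,st); ring(P,(.604,.2152),.022,.033,.035)
C=P.reshape(-1,3);C=C[(C[:,2]>.0145)&(C[:,2]<.018)&(np.hypot(C[:,0]-.604,C[:,1]-.216)<.08)];print("plate",len(C),cv2.minAreaRect((C[:,:2]*1000).astype(np.float32)))
```

```text
t 26.0 pos [605.1 215.1 129.2] q [0.24 0.35 0.24 1.46 0.   1.79] F [0.7 1.4 0.6] w 83.3
toolx [ 0.004  0.003 -1.   ] tooly [1.    0.012 0.004]
linear cm [ -7.22 -15.74  21.3 ]
c 605.0 214.7 r 27.1 n 2231 z med 27.3 slope [ 0.003 -0.002]
plate 9158 ((604.5391845703125, 214.63003540039062), (100.7800064086914, 100.37664794921875), 86.4667739868164)
```

View pics/w23.png

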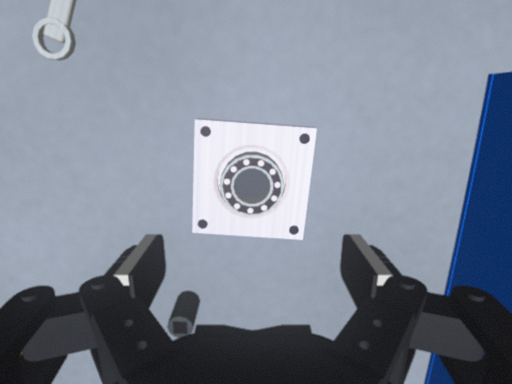

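The bearing is home: top at 27 mm, level, within 0.5 mm of the plate's centre. I'll back off and do a last overall check.

Request:
apply_moves:
  commands:
    - {"linear": [-3,-3,1],"yaw": 0,"gripper": 8.3}
    - {"linear": [-5,-7,2],"yaw": 0,"gripper": 8.3}
    - {"linear": [-7,-11,3],"yaw": 0,"gripper": 8.3}
    - {"linear": [-7,-13,3],"yaw": 0,"gripper": 8.3}
    - {"linear": [-7,-13,3],"yaw": 0,"gripper": 8.3}

```text
time: 26.55
position: [0.4761, 0.184, 0.2063]
ee_rot: [0.506, 0.502, 0.501, -0.491]
ft_force: [-0.1, -0.2, -0.9]
width: 0.968
```

Run:
```python
from h import *
status()
p,d=imaging.snapshot('top'); cv2.imwrite('pics/topF.png',p[:,:,::-1]); P=cloud('top',d)
for c,a,b,r in [((.614,-.213),.065,.0705,.03),((.604,.216),.024,.03,.035),((.541,.086),.036,.045,.02),((.532,-.08),.036,.045,.02)]: ring(P,c,a,b,r)
p,d=imaging.snapshot('side'); cv2.imwrite('pics/sideF.png',p[:,:,::-1])
```

```text
t 26.55 pos [476.1 184.  206.3] q [ 0.24 -0.01 -0.01  1.55  0.    1.79] F [-0.1 -0.2 -0.9] w 82.6
toolx [ 0.017  0.006 -1.   ] tooly [1.    0.013 0.017]
c 615.1 -213.5 r 24.6 n 278 z med 67.8 slope [0.001 0.005]
c 604.7 215.5 r 27.5 n 419 z med 27.1 slope [ 0.004 -0.   ]
c 541.1 86.2 r 11.8 n 131 z med 40.4 slope [-0.015  0.034]
c 532.2 -79.8 r 12.0 n 132 z med 40.4 slope [-0.018 -0.005]
```

View pics/sideF.png

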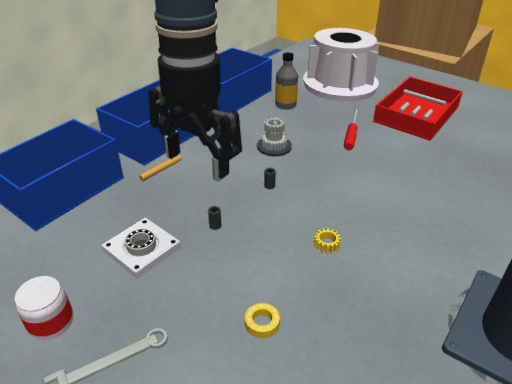

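The side view shows the stack on the spindle at (275,135), the bearing in the cover at (141,240), both sockets standing, and the arm clear.

```bash
python3 -c "
from cell import ticket
print(ticket.sign_off())"
```

```text
the job is handed in; nothing more can be done
None
```

The job is done and handed in at about 27 s of the 122 s allowed. Hand-in reported no verdict, so the results below are from my own camera checks.

- **Stack on the spindle:** I lowered the wide gear, collar and grey small gear in that order until the force reading showed contact, then released each one. The tops measured 28.1, 49.9 and 68.0 mm above the bench, against 28, 50 and 68 mm expected. All three were level and within about 2 mm of the spindle axis.
- **Bearing in the cover:** I put the steel bearing in the recess. Its top measured 27.1–27.3 mm against 27 mm expected. It was level and within about 0.5 mm of the plate's centre.
- **Everything else:** Both sockets were still standing where they started. I left the yellow look-alikes alone, and the arm ended clear of everything.

**Disagreements and errors:**
- The cameras differed by 1–3 mm in y, within the fit clearances.
- The network ranked the yellow look-alike first for the bearing, so I chose the steel one by its colour and black ball band.
- One early move call was refused because it lacked gripper values; nothing moved.

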